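Fish the dropped gear out from between two instruments

ROBOT

A 6-joint arm with a two-finger parallel gripper is mounted at the origin on the work surface. World frame = base frame: x ahead of the robot, y to its left, z up, the work surface at z = 0. Lengths are in m, angles in degrees, forces in N, time in s.
With the tool pointing down it reaches from about 0.35 to 0.875 m from the base axis. Payload 4.2 kg.
Tool frame: the origin (TCP) lies midway between the tips of the shut fingers; the grasp point (between the pads) lies 19 mm behind it (r.pinch_z is the distance from the TCP to the grasp point, in m); z points along the fingers, y is the line along which they close (so a half turn about z gives the same grasp; the last joint's range is limited). The gripper opens to 87 mm and grips with 3 to 60 N. Pads are 19 mm wide; open, the fingers measure 117 mm over their backs; the gripper's body (75 mm by 190 mm) begins 51 mm behind the grasp point.
Start: joints at [86.666, 22.042, 0.453, 0, -68.411, -14.817], TCP at [0.195, 0.594, 0.223] pointing down, gripper open.
Joint ranges: [-179.83, 179.83], [-69.29, 118.12], [-61.27, 80.66], [-181.25, 117.63], [-171.15, -9.14], [-177.46, 177.46]. Speed limits (degrees/s): [159.86, 159.86, 180, 180, 180, 180].

INTERFACE

Orientations are given as a 3x3 rotation matrix whose columns are the frame's x, y, z axes.
In Python, from station import r, imaging, models gives the robot as it stands. The module is installed in compiled form; this text tells all that it offers.
- The arm moves only by the tool apply_moves, never from a script. Its argument "moves" is a list of rows, each a list of 2 entries, a list of its own where there are three numbers: the shift along the tool's x, y, z in m, then the turn about the tool's z in degrees. A call has 1 to 5 rows; each row shifts and turns the commanded pose from where the row before left it, along the tool's axes as they then stand; what a row does not reach is not made up. A row lasts 1/12 s, in which the tool goes at most 41.7 mm and 7.16 degrees, less where a joint would pass 70% of its speed; a pose out of reach is approached as far as the arm can. A call is refused whole if a number of a shift passes 0.0417 or a number of a turn 7.16, either way. A call with a gripper value outside its range is refused whole. "hand" is the finger opening in m, from 0 to 0.087, set as the call begins (left out, the last holds). The fingers move at their own pace and stop on an object; the grip force is fixed at half the most. Time passes only in rows, so rows that do not move let the fingers close. It gives the time, the measured TCP pose, the force, the opening and the grip force at its end, in the units of the state.
- r.sense(): the state, without advancing time (a new reading comes with each control period).
- imaging.capture(name): name is "side" or "top"; returns a dict with "frame" (420x560x3 uint8, blue, green, red), "intrinsics" (3x3 intrinsics, pixels), "eye" and "orientation" of the camera in the world. Camera axes: x right, y down, z forward; pixel columns grow to the right and rows downward; lengths in m; the calibration is good to about 2 mm. A picture is of the moment at which its call begins. There is no depth.
- r.finish_job(): hands the job in; it is judged then, once.
Trained networks look in a picture, given as the dict that the camera call returned (one of the last four; its "shot" number tells which), for a name from the list of things; names that differ only in an ending like _2 or _b are one class to them, and where a whole thing is asked for, a point or a joint stands for the part that bears it (a point fixed in the world has none). Each returns a list of dicts, best first, with "confidence" (0 to 1); they miss things now and then, are a little off and sometimes report something else, mostly with a low value. They report only what shows in the picture. A call takes as long as a camera call. They do not tell look-alikes from the thing itself.
- models.cut_out(picture, target): "region" (420x560 bool, what is visible of it) and "extent" ([left, top, width, height] as shares, 0 to 1, of the picture: columns of its width, rows of its height, round what is visible of it).
- models.place_of(picture, target): "at" ([column, row] as shares, 0 to 1, of the picture: columns of its width, rows of its height: a listed point, or the origin of a listed thing).
The state is a dict: "time_s": time; "joints": joint angles; "joint_velocities": joint speeds; "effort": joint torques, N m; "tcp_pos": TCP position; "ee_rot": TCP orientation; "wrist_force": force on the tool from outside, world axes, zero at the start; "moment": the same for the moment, N m; "gripper_width": opening from 0.0 (shut) to 1.0 (fully open); "gripper_force": force on a finger pad.
Only numpy, scipy, OpenCV 4.12 (cv2) and the standard library are available. Lean on these libraries where they do the work, as an engineer would, in place of code of your own. Each camera call takes 0.05 s, during which the arm holds its last target. There are 200 camera calls.

TASK

A small steel gear has dropped into the narrow gap between the two bench instruments. Take the bent rod off its wooden rest, reach its tip down behind the gear and, keeping the tip bearing lightly on the gap's rising floor all the way so that it cannot ride over the gear, draw the gear out of the mouth into the aluminium catch tray without touching the gear with the fingers, then put the rod back on its rest the way it lay. Be gentle: the rod must never press on the instruments, the gap's floor or the tray with more than about 6 newtons; leave everything else on the bench where it is.

Things in the scene. Friction and masses are not known exactly. Their poses are not given: they have to be found in the camera images.
- station: Two fixed instruments, one unit: grey 200 x 100 x 40 mm high, black 200 x 140 x 55, either side of a gap 28 mm wide, open at the top and at the mouth, closed 178 mm in by a 38 mm high trunk. Origin: on the bench, middle of the mouth; x into the gap, y to the grey one, z up. Floor of the gap and tray: see the points; the rod pressing on any of it with over 6 N is damage.
- pad_edge (a point): On the gap's floor, 102 mm in from the mouth, 12 mm above the bench; axes as station. Deeper in, the floor is a level steel pad of this height. From here to 2 mm from the mouth it is a rigid straight steel strip 26 mm wide, rising towards the mouth by an angle of 0.04 to 0.26 rad that differs each time and is not measured: it has to be felt.
- tray_mid (a point): Centre of the inner floor of the aluminium catch tray that stands before the mouth: 52 mm out from the mouth, 3 mm above the bench; axes as station. Tray outside 100 mm along x, 90 mm along y, walls 3 mm thick and 15 mm high on three sides, open to the mouth. The strip's end is folded down as an apron to the tray floor.
- gear: The dropped steel spur gear, a flat toothed ring 24 mm across, 4 mm thick, bore 7 mm, about 13 g, lying flat on the level pad of the gap's floor, 119 to 144 mm in from the mouth. It slides easily. Origin: centre of its underside; z its axis.
- rod: Bent steel rod, about 420 g. Dark handle 110 mm (x) x 18 (y) x 22 (z), origin at its centre. A shaft 8 mm thick runs on along +x to x = 230 mm, then bends square down (-z) by 50 mm; its round end is 54 mm below the origin. Lies level on the rest, tip hanging. Grip across the handle, x -20 to 50 mm, with 80 N or more: it tilts a little between the pads. Mass centre: x = 35 mm.
- rod_tip (a point): Lowest point of the bent tip, at (230, 0, -54) mm in the rod's frame; axes as the rod.
- rest: Fixed plywood rest of the rod. Origin: on the bench below the handle's centre; x along the shaft as it lies, z up. Base 200 x 60 x 8 mm (x -65 to 135). Rear block under the handle's tail: x -55 to -29, top 69 mm high, with 12 mm cheeks 26 mm apart. Front block under the shaft: x 102 to 118, top 76 mm high, with 12 mm cheeks 16 mm apart.
- seat (a point): Where the rod's origin lies on the rest: 80 mm above the bench at the rest's origin; axes as the rest.
- motor_a: Bystander: a black geared motor, 75 x 55 x 34 mm, on top of the black instrument. Origin: centre of its underside.
- motor_b: Bystander: the same geared motor, on the bench.
- jar: Bystander: small glass jar with steel cap, 56 mm across, 70 mm high, on the bench. Origin: centre of its underside.
- screwdriver: Bystander: a screwdriver lying on the bench.
- bracket: Bystander: a brass angle, 50 x 25 x 33 mm, on top of the grey instrument. Origin: centre of its underside.
- spool: Bystander: a grey plastic spool, 44 mm across, 36 mm high, on the bench. Origin: centre of its underside.
Things that resemble listed ones, but are neither listed nor needed, are in the scene too. What is shaped like the rest but blue or green is not meant.

How it is judged (in metres and radians):
On the way, in this order (a step that is already met when the one before it is completed fails the run):
1. the rod is held and lifted off its rest (contact force between the fingers and rod above 2 N and distance of rod from where it was at the start of the episode above 0.06 m), for 0.1 s.
2. the rod's tip is down in the gap, behind or in the gear (x of rod_tip in the frame of station above 0.1 m and distance between rod_tip and gear below 0.045 m and z of rod_tip in the frame of station below 0.022 m), for 0.1 s.
3. the rod draws the gear up the strip with its tip bearing on the floor: gear 10 to 60 mm from the mouth, tip at the gear, floor force 0.3 N or more (x of gear in the frame of station between 0.01 and 0.06 m and distance between rod_tip and gear below 0.03 m and contact force between rod and station above 0.3 N and contact force between the fingers and rod above 2 N), for 0.5 s.
At the end, for the whole second after the job is handed in: The gear lies at rest inside the catch tray (centre 2 mm or more out of the mouth, at most 15 mm above its floor), and the rod is back on its rest, hook hanging down: handle centre within 25 mm of the seat, shaft within 0.12 rad of the rest's direction, tilted under 0.25 rad, still (x of gear in the frame of tray_mid between -0.05 and 0.05 m and y of gear in the frame of tray_mid between -0.045 and 0.045 m and z of gear in the frame of tray_mid below 0.015 m and linear speed of each of gear, rod below 0.02 m/s and distance between rod and seat below 0.025 m and angle between the x axis of rod and the x axis of seat, either way round below 0.12 rad and angle between rod's own z axis and vertical below 0.25 rad); the robot touches nothing.
It fails at once if the rod presses on the instruments, gap floor, strip or tray with more than 6 N (contact force between rod and station above 6 N).
It fails at once if the fingers touch the gear (contact force between the fingers and gear above 0.3 N).
It fails at once if a bystander is moved by more than 20 mm (distance of any of motor_a, motor_b, jar, screwdriver, bracket, spool from where it was at the start of the episode above 0.02 m).
It also fails if it takes over 69 s, if anything falls off the work surface, if the arm or the gripper's body presses on something with over 40 N, if the wrist force passes 120 N, or if a joint passes its speed limit or range.

## Working session

There is one attempt and no reset: what is moved stays moved. The work goes in short steps, Python scripts to look and compute and a tool call to move; the robot and the scene stay as the last step left them, time stands still between calls to the robot, and variables do not carry over. Pictures are saved under pics/ and viewed, at most 10 in all, crops included, and the job is handed in when it is done.

Besides the shell and the picture viewer there is one more tool, called after "Emit:" as name(argument=value, ...) on one line, values as JSON. apply_moves: Moves the arm, as the interface text tells. Its arguments: {"type":"object","properties":{"moves":{"type":"array"},"hand":{"type":"number"}},"required":["moves"]}

```bash
mkdir -p pics; cat > h.py <<'E'
import numpy as np, cv2
from station import r, imaging, models
def px2ray(p,uv):
    K=np.array(p["intrinsics"]);R=np.array(p["orientation"])
    d=R@np.linalg.inv(K)@np.array([uv[0],uv[1],1.]);return np.array(p["eye"]),d
def onz(p,uv,z):
    e,d=px2ray(p,uv);return e+d*(z-e[2])/d[2]
def proj(p,X):
    K=np.array(p["intrinsics"]);R=np.array(p["orientation"])
    q=K@R.T@(np.asarray(X,float)-np.array(p["eye"]));return q[:2]/q[2]
E
python3 - <<'E'
from h import *
s=r.sense();print({k:np.round(v,3).tolist() for k,v in s.items()})
for n in("top","side"):
    p=imaging.capture(n);cv2.imwrite(f"pics/{n}0.png",p["frame"]);print(n,np.round(p["eye"],3),np.round(p["orientation"],3).tolist(),np.round(p["intrinsics"],1).tolist())
    for t,z in [("station",0),("pad_edge",.012),("tray_mid",.003),("gear",.012),("rod",.08),("rod_tip",.026),("rest",0),("seat",.08),("motor_a",.055),("motor_b",0),("jar",0),("bracket",.04),("spool",0),("screwdriver",0.01)]:
        for d in models.place_of(p,t)[:3]:
            uv=np.array(d["at"])*[560,420];print(t,round(d["confidence"],2),uv.round(1),onz(p,uv,z).round(4))
E
```

```text
{'time_s': 0.0, 'joints': [86.665, 22.092, 0.378, -0.027, -68.41, -14.817], 'joint_velocities': [-0.012, -0.035, -0.014, -0.023, -0.058, 0.111], 'effort': [0.0, -39.066, 18.74, 4.22, 0.011, -0.0], 'tcp_pos': [0.195, 0.593, 0.221], 'ee_rot': [[0.95, -0.312, -0.001], [-0.312, -0.95, -0.002], [0.0, 0.002, -1.0]], 'wrist_force': [-0.297, -0.024, -0.078], 'moment': [0.013, 0.048, 0.042], 'gripper_force': 0.0, 'gripper_width': 1.001}
top [ 0.327 -0.028  1.258] [[0.028, -0.993, 0.114], [-1.0, -0.028, 0.001], [0.002, -0.114, -0.993]] [[405.3, 0.0, 278.0], [0.0, 405.3, 211.9], [0.0, 0.0, 1.0]]
station 0.83 [253.5 172.4] [0.5955 0.054  0.    ]
pad_edge 0.72 [220.8 172.9] [0.5884 0.1554 0.012 ]
tray_mid 0.8 [273.9 170.7] [ 0.6022 -0.0103  0.003 ]
gear 0.55 [196.1 257.3] [0.3242 0.2192 0.012 ]
gear 0.36 [210.9 174.2] [0.5834 0.1862 0.012 ]
rod 0.66 [379.6 232.3] [ 0.4115 -0.3244  0.08  ]
rest 0.74 [374.8 233.7] [ 0.4125 -0.3295  0.    ]
rest 0.67 [393.5 293.9] [ 0.2299 -0.3868  0.    ]
seat 0.91 [403.6 300.1] [ 0.2196 -0.3927  0.08  ]
seat 0.88 [441.9 157.1] [ 0.6408 -0.5098  0.08  ]
seat 0.84 [
[... 1262 characters left out ...]
256.6 142.1] [ 0.6247 -0.5087  0.    ]
seat 0.95 [253.3 126.5] [ 0.6342 -0.4996  0.08  ]
seat 0.79 [354.3 154.6] [ 0.2281 -0.3775  0.08  ]
seat 0.65 [301.6 157.8] [ 0.4185 -0.3259  0.08  ]
motor_a 0.86 [310.9 287. ] [0.3171 0.2495 0.055 ]
motor_a 0.82 [203.  256.6] [0.6542 0.186  0.055 ]
motor_b 0.86 [310.9 287. ] [0.3196 0.2049 0.    ]
motor_b 0.82 [203.  256.6] [0.6728 0.1384 0.    ]
jar 0.42 [235.2 239.2] [0.5888 0.0461 0.    ]
bracket 0.53 [248.3 264.2] [0.5154 0.1806 0.04  ]
spool 0.79 [257.6 324.4] [0.4526 0.3627 0.    ]
screwdriver 0.47 [222.3 344.4] [0.5329 0.4481 0.01  ]
screwdriver 0.46 [227.1 191.2] [ 0.6684 -0.1759  0.01  ]
screwdriver 0.39 [304.7 156.5] [ 0.4172 -0.4299  0.01  ]
```

```bash
python3 - <<'E'
import cv2,numpy as np
a=cv2.imread("pics/top0.png");b=cv2.imread("pics/side0.png")
t=cv2.resize(a[120:320,100:480],None,fx=2.1,fy=1.5*1.4)[:, :800]
cv2.imwrite("pics/t1.png",t)
cv2.imwrite("pics/s1.png",cv2.resize(b[100:380,170:400],None,fx=2.1,fy=2.1))
E
```

```text
(no output)
```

View pics/t1.png

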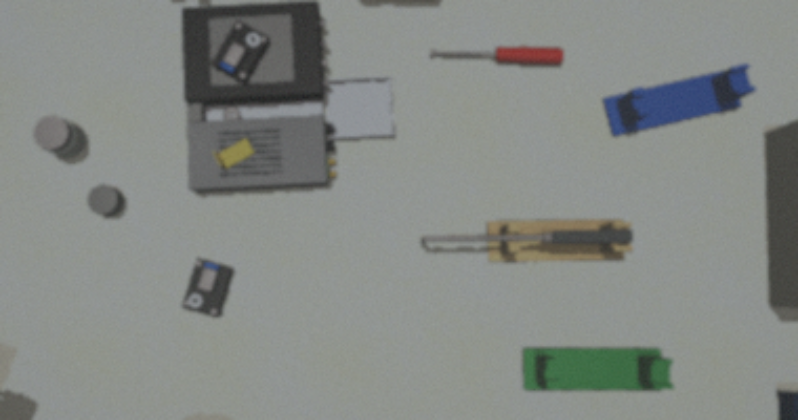

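View pics/s1.png

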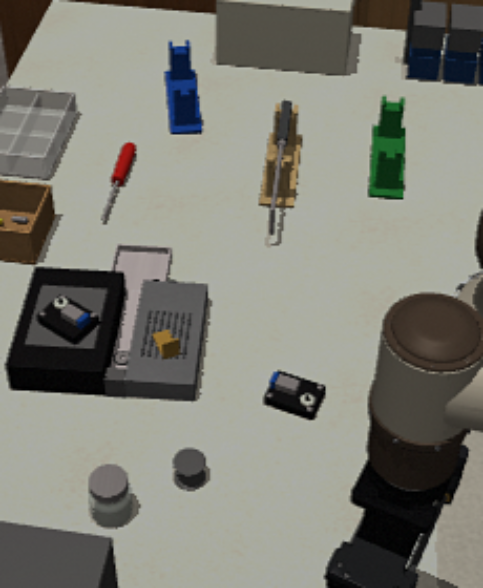

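The top view shows three rest shapes: blue at crop (680,100), green at (598,370), and the wooden one at (560,240), which holds the bent rod and is the one meant. There are two look-alike motors, at (243,52) and (208,288). The gear ring shows in the gap at about (232,113). Next I'll fit the poses to edges in both views.

```bash
cat > fit.py <<'E'
from h import *
from scipy.optimize import minimize
P={n:imaging.capture(n) for n in("top","side")}
def prep(p,s):
    g=cv2.GaussianBlur(p["frame"].astype(np.float32),(0,0),s)
    gx=cv2.Sobel(g,cv2.CV_32F,1,0).transpose(2,0,1);gy=cv2.Sobel(g,cv2.CV_32F,0,1).transpose(2,0,1);return gx,gy
def W(q,X):
    c,s=np.cos(q[2]),np.sin(q[2]);X=np.asarray(X,float)
    return np.c_[q[0]+c*X[:,0]-s*X[:,1],q[1]+s*X[:,0]+c*X[:,1],X[:,2]]
def projs(p,X):
    K=np.array(p["intrinsics"]);R=np.array(p["orientation"]);q=(X-np.array(p["eye"]))@R@K.T;return q[:,:2]/q[:,2:]
def cost(q,L,G,cams):
    tot=0
    for n in cams:
        gx,gy=G[n]
        for a,b in L:
            u=np.linspace(0.03,.97,40)[:,None];X=W(q,np.array(a)*(1-u)+np.array(b)*u);uv=projs(P[n],X).astype(np.float32)
            t=uv[-1]-uv[0];l=np.linalg.norm(t);nn=np.array([-t[1],t[0]])/l
            v=0
            for c in range(3):
                sx=cv2.remap(gx[c],uv[:,0].copy(),uv[:,1].copy(),1).ravel();sy=cv2.remap(gy[c],uv[:,0].copy(),uv[:,1].copy(),1).ravel()
                v=v+np.abs(sx*nn[0]+sy*nn[1])
            tot-=np.minimum(v,250).mean()*l
    return tot
def fit(q0,L,cams=("top","side")):
    q=np.array(q0,float)
    for s,d in((3,.015),(1.5,.006),(.8,.003)):
        G={n:prep(P[n],s) for n in cams};best=None
        rng=np.random.default_rng(0)
        for k in range(12):
            st=q+(rng.normal(size=3)*[d,d,d*6] if k else 0)
            m=minimize(cost,st,args=(L,G,cams),method="Nelder-Mead",options=dict(initial_simplex=st+np.array([[0,0,0],[d,0,0],[0,d,0],[0,0,d*6]])))
            if best is None or m.fun<best.fun:best=m
        q=best.x
    return q
def rect(x0,x1,y0,y1,z):
    c=[(x0,y0,z),(x1,y0,z),(x1,y1,z),(x0,y1,z)];return[(c[i],c[(i+1)%4]) for i in range(4)]
S=rect(0,.2,.014,.114,.04)+rect(0,.2,-.154,-.014,.055)
T=rect(-.102,-.002,-.045,.045,.015)[:1]+rect(-.102,-.002,-.045,.045,.015)[2:]
R=rect(-.065,.135,-.03,.03,.008)
RO=[((-.055,-.009,.091),(.055,-.009,.091)),((-.055,.009,.091),(.055,.009,.091)),((-.055,-.009,.091),(-.055,.009,.091)),((.055,-.004,.08),(.23,-.004,.08)),((.055,.004,.08),(.23,.004,.08))]
RH=RO
if __name__=="__main__":
    out={}
    for nm,L,q0 in(("station",S+T,[.592,.058,1.57]),("rest",R,[.408,-.33,1.57]),("rod",RO,[.408,-.33,1.57])):
        for c in(("top","side"),("top",),("side",)):
            q=fit(q0,L,c);print(nm,c,q.round(4),np.degrees(q[2]).round(2))
            if len(c)==2:out[nm]=q
    np.savez("poses.npz",**out)
    ims=[]
    for n,cr in(("top",(195,110,100,100)),("side",(165,215,110,110))):
        for nm,L in(("station",S+T),("rest",R),("rod",RO)):
          pass
        f=4;x,y,w,h=cr;im=cv2.resize(P[n]["frame"][y:y+h,x:x+w],(400,400),interpolation=cv2.INTER_CUBIC);k=400/w
        for nm,L,col in(("station",S+T,(0,255,0)),):
            for a,b in L:
                uv=((projs(P[n],W(out[nm],np.array([a,b])))+.5-[x,y])*k).astype(int);cv2.line(im,tuple(map(int,uv[0])),tuple(map(int,uv[1])),col,1)
        ims.append(im)
    A=np.hstack(ims);ims=[]
    for n,cr in(("top",(290,190,130,65)),("side",(265,135,80,80*195//400+41))):
        x,y,w,h=cr;k=400/w;im=cv2.resize(P[n]["frame"][y:y+h,x:x+w],None,fx=k,fy=k,interpolation=cv2.INTER_CUBIC)[:200] if n=="top" else cv2.resize(P[n]["frame"][y:y+h,x:x+w],(400,200),interpolation=cv2.INTER_CUBIC)
        kx,ky=(k,k) if n=="top" else (400/w,200/h)
        for nm,L,col in(("rest",R,(0,255,0)),("rod",RO,(0,0,255))):
            for a,b in L:
                uv=((projs(P[n],W(out[nm],np.array([a,b])))+.5-[x,y])*[kx,ky]).astype(int);cv2.line(im,tuple(map(int,uv[0])),tuple(map(int,uv[1])),col,1)
        ims.append(im)
    cv2.imwrite("pics/fit.png",np.vstack([A,np.hstack(ims)]))
    q=out["station"];c,s=np.cos(q[2]),np.sin(q[2])
    for n in P:
        for d in models.place_of(P[n],"gear")[:3]:
            g=onz(P[n],np.array(d["at"])*[560,420],.012)[:2]-q[:2];print(n,"gear st",d["confidence"],(c*g[0]+s*g[1]).round(4),(-s*g[0]+c*g[1]).round(4))
E
python3 fit.py
```

```text
Still running in the background as job /tmp/bash_jobs.1000/83b696739170 (pid 494). You'll get a notice when it ends.
```

View pics/fit.png

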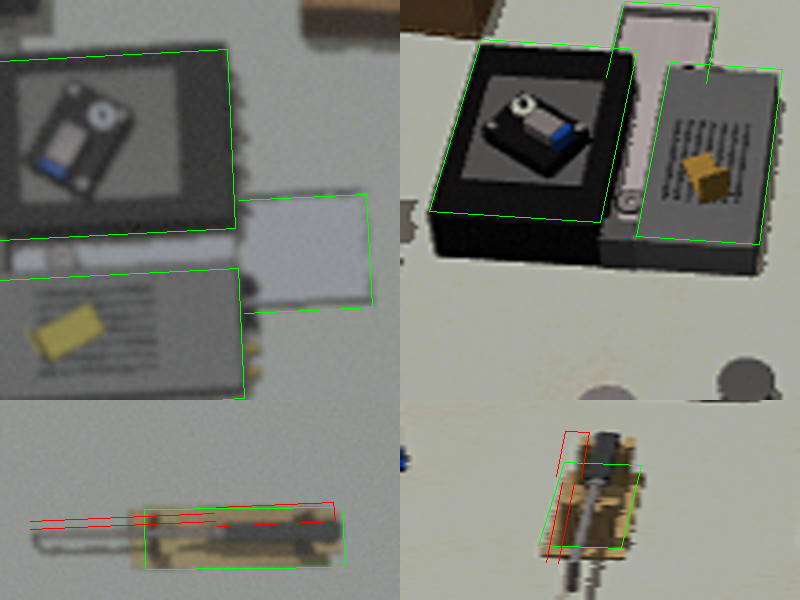

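The station fit is close, but the rod and rest fits failed. I'll read corner landmarks off magnified crops and solve by least squares instead.

```bash
python3 - <<'E'
import cv2,numpy as np
a=cv2.imread("pics/top0.png");b=cv2.imread("pics/side0.png")
def z(im,x,y,w,h,k,st=10):
    o=cv2.resize(im[y:y+h,x:x+w],None,fx=k,fy=k,interpolation=cv2.INTER_CUBIC);o=cv2.convertScaleAbs(o,alpha=1.4)
    for i in range(-(-x//st)*st,x+w,st):
        X=int((i-x+.5)*k);cv2.line(o,(X,0),(X,o.shape[0]),(255,255,0),1);cv2.putText(o,str(i),(X+1,9),0,.35,(0,0,255),1)
    for i in range(-(-y//st)*st,y+h,st):
        Y=int((i-y+.5)*k);cv2.line(o,(0,Y),(o.shape[1],Y),(255,255,0),1);cv2.putText(o,str(i),(0,Y-1),0,.35,(0,0,255),1)
    return o
def st(ims):
    W=sum(i.shape[1] for i in ims);H=max(i.shape[0] for i in ims);o=np.zeros((H,W,3),np.uint8);x=0
    for i in ims:o[:i.shape[0],x:x+i.shape[1]]=i;x+=i.shape[1]
    return o
A=z(a,296,212,114,40,7);B=z(b,280,140,50,85,4)
o=np.zeros((600,800,3),np.uint8);o[:280,:798]=A;o[285:285+315,:200]=B[:315]
o[285:600,205:800]=st([z(a,182,116,78,82,3.8),z(b,168,220,82,74,3.6)])[:315,:595]
cv2.imwrite("pics/z.png",o)
E
```

```text
Traceback (most recent call last):
ValueError: could not broadcast input array from shape (312,591,3) into shape (315,595,3)
```

```bash
cat > z.py <<'E'
import cv2,numpy as np
def z(im,x,y,w,h,k,st=10):
    o=cv2.resize(im[y:y+h,x:x+w],None,fx=k,fy=k,interpolation=cv2.INTER_CUBIC);o=cv2.convertScaleAbs(o,alpha=1.4)
    for i in range(-(-x//st)*st,x+w,st):
        X=int((i-x+.5)*k);cv2.line(o,(X,0),(X,6),(255,255,0),1);cv2.line(o,(X,o.shape[0]-6),(X,o.shape[0]),(255,255,0),1);cv2.putText(o,str(i),(X+1,9),0,.35,(0,0,255),1)
    for i in range(-(-y//st)*st,y+h,st):
        Y=int((i-y+.5)*k);cv2.line(o,(0,Y),(6,Y),(255,255,0),1);cv2.line(o,(o.shape[1]-6,Y),(o.shape[1],Y),(255,255,0),1);cv2.putText(o,str(i),(0,Y-1),0,.35,(0,0,255),1)
    return o
E
python3 - <<'E'
from z import *
a=cv2.imread("pics/top0.png");b=cv2.imread("pics/side0.png")
o=np.zeros((600,800,3),np.uint8)
def put(x,y,i):
    i=i[:600-y,:800-x];o[y:y+i.shape[0],x:x+i.shape[1]]=i
put(0,0,z(a,296,212,114,40,7));put(0,285,z(b,280,142,50,78,4));put(205,285,z(a,182,116,78,82,3.8));put(505,285,z(b,168,220,82,80,3.6))
cv2.imwrite("pics/z.png",o)
E
```

```text
(no output)
```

View pics/z.png

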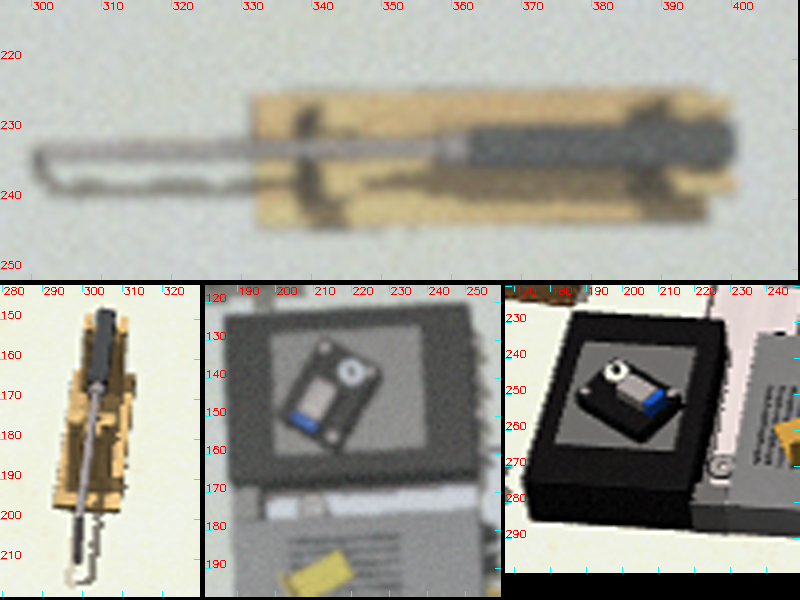

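```bash
cat > ls.py <<'E'
from h import *
from scipy.optimize import least_squares
P={n:imaging.capture(n) for n in("top","side")}
def W(q,X):
    c,s=np.cos(q[2]),np.sin(q[2]);X=np.asarray(X,float)
    return np.c_[q[0]+c*X[:,0]-s*X[:,1],q[1]+s*X[:,0]+c*X[:,1],X[:,2]]
D={"station":[("t",186.8,123.4,.2,-.154,.055),("t",251.2,120.2,0,-.154,.055),("t",253.3,166.8,0,-.014,.055),("t",188.1,169.2,.2,-.014,.055),("t",254.2,177,0,.014,.04),("t",255.3,208.8,0,.114,.04),("t",286,158.5,-.102,-.045,.015),("t",287.2,185.8,-.102,.045,.015),
("s",187,226.7,0,-.154,.055),("s",228.6,229.5,0,-.014,.055),("s",173.1,275.1,.2,-.154,.055),("s",218.9,279.2,.2,-.014,.055),("s",269.3,234,0,.114,.04),("s",263.5,281.3,.2,.114,.04)],
"rod":[("t",400.5,232.2,-.055,0,.091),("t",362.4,232.4,.055,0,.091),("t",300.2,232.9,.234,0,.08),("s",305.8,148,-.055,0,.091),("s",298.5,211.5,.23,0,.026)],
"rest":[("t",331.2,224.6,.135,-.03,.008),("t",332.2,243.8,.135,.03,.008),("t",396.6,243.2,-.065,.03,.008),("s",292.8,196.8,.135,-.03,.008),("s",309.5,198,.135,.03,.008)]}
out={}
for k,v in D.items():
    X=[a[3:] for a in v]
    f=lambda q:np.concatenate([proj(P["top" if a[0]=="t" else "side"],x)-a[1:3] for a,x in zip(v,W(q,X))])
    m=least_squares(f,[.5,0,1.57],loss="soft_l1");out[k]=m.x;print(k,m.x[:2].round(4),np.degrees(m.x[2]).round(2));print(f(m.x).reshape(-1,2).round(1).tolist())
np.savez("poses.npz",**out)
q=out["station"];c,s=np.cos(q[2]),np.sin(q[2])
for n in P:
    for d in models.place_of(P[n],"gear")[:3]:
        g=onz(P[n],np.array(d["at"])*[560,420],.012)[:2]-q[:2];print(n,"gear st",d["confidence"],(c*g[0]+s*g[1]).round(4),(-s*g[0]+c*g[1]).round(4))
print(r.sense()["time_s"])
E
python3 ls.py
```

```text
station [0.5887 0.0512] 94.54
[[-1.0, 1.3], [-0.1, 1.4], [-0.2, -0.5], [-1.1, 0.4], [-0.4, -0.7], [-0.1, -0.0], [-0.1, -0.6], [0.2, 0.3], [-0.3, -1.2], [1.0, -1.4], [-0.8, -2.3], [0.4, -3.4], [-0.0, -0.2], [-0.6, 0.7]]
rod [ 0.4101 -0.3264] 92.11
[[-0.2, 0.2], [-0.2, 0.3], [-0.3, 0.6], [-0.5, -1.2], [-1.0, -0.7]]
rest [ 0.4111 -0.3282] 93.02
[[-0.3, 0.7], [-0.5, 1.0], [-0.0, -0.0], [-0.9, -1.1], [-0.9, -1.1]]
top gear st 0.52 -0.3797 0.2128
top gear st 0.46 0.1369 -0.0062
side gear st 0.56 0.1545 0.0021
2.0
```

Emit:
apply_moves(moves=[[[0,0,0],6.95],[[0,0,0],6.95],[[0,0,0],6.95],[[0,0,0],6.95],[[0,0,0],6.95]], hand=0.087)

```text
time_s: 2.42
tcp_pos: [0.1947, 0.5939, 0.2225]
ee_rot: [[0.598, -0.801, 0.0], [-0.801, -0.598, -0.0], [0.0, -0.0, -1.0]]
wrist_force: [0.4, 0.4, -0.5]
gripper_width: 0.998
gripper_force: 0.0
```

Emit:
apply_moves(moves=[[[0,0,0],6.95],[[0,0,0],6.95],[[0,0,0],6.95],[[0,0,0],6.95],[[0,0,0],6.95]])

```text
time_s: 2.83
tcp_pos: [0.1947, 0.5939, 0.2226]
ee_rot: [[0.035, -0.999, 0.0], [-0.999, -0.035, 0.0], [-0.0, -0.0, -1.0]]
wrist_force: [-0.4, 0.4, 0.9]
gripper_width: 1.003
gripper_force: 0.0
```

Emit:
apply_moves(moves=[[[0.0302,-0.0158,0],0],[[0.0302,-0.0158,0],0],[[0.0302,-0.0158,0],0],[[0.0302,-0.0158,0],0],[[0.0302,-0.0158,0],0]])

```text
time_s: 3.25
tcp_pos: [0.2803, 0.4448, 0.2227]
ee_rot: [[0.042, -0.999, 0.0], [-0.999, -0.042, 0.0], [-0.0, -0.0, -1.0]]
wrist_force: [0.7, 0.4, 1.2]
gripper_width: 1.0
gripper_force: 0.0
```

Emit:
apply_moves(moves=[[[0.0302,-0.0158,0],0],[[0.0302,-0.0158,0],0],[[0.0302,-0.0158,0],0],[[0.0302,-0.0158,0],0],[[0.0302,-0.0158,0],0]])

```text
time_s: 3.67
tcp_pos: [0.3654, 0.2971, 0.2229]
ee_rot: [[0.041, -0.999, 0.0], [-0.999, -0.041, 0.001], [-0.001, -0.001, -1.0]]
wrist_force: [0.7, -0.0, -0.3]
gripper_width: 1.0
gripper_force: 0.0
```

Emit:
apply_moves(moves=[[[0.0302,-0.0158,0],0],[[0.0302,-0.0158,0],0],[[0.0302,-0.0158,0],0],[[0.0302,-0.0158,0],0],[[0.0302,-0.0158,0],0]])

```text
time_s: 4.08
tcp_pos: [0.4506, 0.1495, 0.223]
ee_rot: [[0.041, -0.999, 0.001], [-0.999, -0.041, 0.001], [-0.001, -0.001, -1.0]]
wrist_force: [1.1, 0.4, -0.4]
gripper_width: 0.998
gripper_force: 0.0
```

Emit:
apply_moves(moves=[[[0.0293,0.0039,0],0],[[0.0293,0.0039,0],0],[[0.0293,0.0039,0],0],[[0.0293,0.0039,0],0],[[0.0293,0.0039,0],0]])

```text
time_s: 4.5
tcp_pos: [0.4363, 0.0024, 0.2228]
ee_rot: [[0.041, -0.999, 0.001], [-0.999, -0.041, 0.0], [-0.0, -0.001, -1.0]]
wrist_force: [-0.2, 1.1, 0.2]
gripper_width: 1.002
gripper_force: 0.0
```

Emit:
apply_moves(moves=[[[0.0293,0.0039,0.009],0],[[0.0293,0.0039,0.009],0],[[0.0293,0.0039,0.009],0],[[0.0293,0.0039,0.009],0],[[0.0293,0.0039,0.009],0]])

```text
time_s: 4.92
tcp_pos: [0.4228, -0.1448, 0.1776]
ee_rot: [[0.041, -0.999, 0.001], [-0.999, -0.041, -0.0], [0.0, -0.001, -1.0]]
wrist_force: [0.6, 0.6, -0.0]
gripper_width: 1.002
gripper_force: 0.0
```

Emit:
apply_moves(moves=[[[0.0293,0.0039,0.009],0],[[0.0293,0.0039,0.009],0],[[0.0293,0.0039,0.009],0],[[0.0293,0.0039,0.009],0],[[0.0293,0.0039,0.009],0]])

```text
time_s: 5.33
tcp_pos: [0.4094, -0.2921, 0.1324]
ee_rot: [[0.041, -0.999, 0.001], [-0.999, -0.041, -0.0], [0.0, -0.001, -1.0]]
wrist_force: [-0.3, -0.1, -0.3]
gripper_width: 0.999
gripper_force: 0.0
```

```bash
python3 - <<'E'
from z import *
from h import *
a=imaging.capture("top");b=imaging.capture("side")
o=np.zeros((600,800,3),np.uint8)
def put(x,y,i):
    i=i[:600-y,:800-x];o[y:y+i.shape[0],x:x+i.shape[1]]=i
put(0,0,z(a["frame"],290,205,130,60,6));put(0,365,z(a["frame"],190,160,65,25,7));put(500,365,z(b["frame"],275,140,60,80,3))
cv2.imwrite("pics/g.png",o);s=r.sense();print(s["time_s"],s["tcp_pos"],s["joints"])
E
```

```text
5.4333 [ 0.40843417 -0.29322926  0.13094545] [-1.71369023e+01  1.55408391e+01 -2.38142461e+01  1.52894186e-02
 -5.07989597e+01  1.92025861e+01]
```

View pics/g.png

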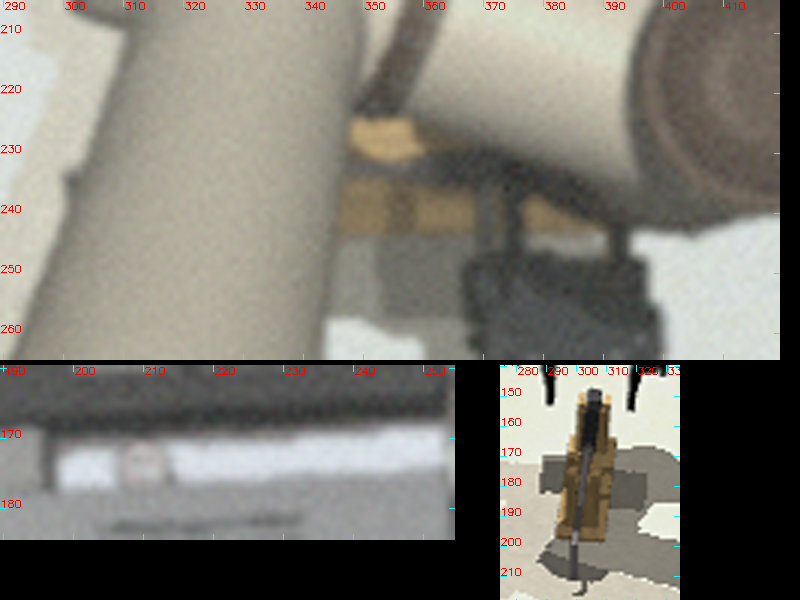

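Side crop: the fingers at columns 287 and 317 straddle the handle (column 302). Top crop: the gear ring sits at about (210,173.5), roughly 139 mm in. I'll descend and grip.

Emit:
apply_moves(moves=[[[0,0,0.015],0],[[0,0,0.015],0],[[0,0,0.015],0],[[0,0,0.015],0],[[0,0,0.01],0]])

```text
time_s: 5.85
tcp_pos: [0.4093, -0.29, 0.0617]
ee_rot: [[0.041, -0.999, -0.001], [-0.999, -0.041, 0.0], [-0.001, 0.001, -1.0]]
wrist_force: [0.0, 0.5, 0.4]
gripper_width: 1.001
gripper_force: 0.0
```

Emit:
apply_moves(moves=[[[0,0,0],0],[[0,0,0],0],[[0,0,0],0],[[0,0,0],0],[[0,0,0],0]], hand=0.0)

```text
time_s: 6.27
tcp_pos: [0.4102, -0.2907, 0.0635]
ee_rot: [[0.041, -0.999, 0.002], [-0.999, -0.041, -0.001], [0.001, -0.002, -1.0]]
wrist_force: [-1.1, 0.3, 0.6]
gripper_width: 0.708
gripper_force: 0.0
```

Emit:
apply_moves(moves=[[[0,0,0],0],[[0,0,0],0],[[0,0,0],0],[[0,0,0],0],[[0,0,0],0]])

```text
time_s: 6.68
tcp_pos: [0.4096, -0.2906, 0.0626]
ee_rot: [[0.041, -0.999, -0.0], [-0.999, -0.041, -0.0], [0.0, 0.0, -1.0]]
wrist_force: [-0.8, 0.1, 0.0]
gripper_width: 0.323
gripper_force: 0.0
```

Emit:
apply_moves(moves=[[[0,0,0],0],[[0,0,0],0],[[0,0,0],0],[[0,0,0],0],[[0,0,0],0]])

```text
time_s: 7.1
tcp_pos: [0.4091, -0.2905, 0.0625]
ee_rot: [[0.041, -0.999, -0.001], [-0.999, -0.041, 0.0], [-0.0, 0.001, -1.0]]
wrist_force: [-1.3, 0.2, 1.7]
gripper_width: 0.206
gripper_force: 30.0
```

Emit:
apply_moves(moves=[[[0,0,-0.008],0],[[0,0,-0.02],0],[[0,0,-0.022],0],[[0,0,-0.025],0],[[0,0,-0.025],0]])

```text
time_s: 7.52
tcp_pos: [0.409, -0.29, 0.1629]
ee_rot: [[0.041, -0.999, -0.001], [-0.999, -0.041, 0.001], [-0.001, 0.001, -1.0]]
wrist_force: [0.5, -0.5, -4.5]
gripper_width: 0.204
gripper_force: 30.0
```

Emit:
apply_moves(moves=[[[0,0,0],0],[[0,0,0],0],[[0,0,0],0]])

```text
time_s: 7.77
tcp_pos: [0.4084, -0.2897, 0.161]
ee_rot: [[0.04, -0.999, -0.002], [-0.999, -0.04, 0.002], [-0.002, 0.002, -1.0]]
wrist_force: [-0.0, -0.2, -4.3]
gripper_width: 0.204
gripper_force: 30.0
```

```bash
python3 - <<'E'
from h import *
for i in range(2):
  b=imaging.capture("side");a=imaging.capture("top")
  for n,p in(("side",b),("top",a)):
    for t in("rod_tip","rod"):
      print(n,t,[(round(d["confidence"],2),(np.array(d["at"])*[560,420]).round(1).tolist()) for d in models.place_of(p,t)[:2]])
s=r.sense();print(s["time_s"],s["tcp_pos"],s["wrist_force"],s["moment"])
cy,sy=np.cos(np.radians(92.35)),np.sin(np.radians(92.35))
t=np.array(s["tcp_pos"]);o=t+[0,0,.019]
print("pred tip side/top",proj(b,o+[.195*cy,.195*sy,-.054]),proj(a,o+[.195*cy,.195*sy,-.054]))
from z import z
f=np.zeros((600,800,3),np.uint8)
u=proj(b,o+[.195*cy,.195*sy,-.054]).astype(int);i=z(b["frame"],u[0]-50,u[1]-60,110,90,6);f[:540,:660]=i
cv2.imwrite("pics/l.png",f[:540,:660])
E
```

```text
side rod_tip [(0.55, [300.2, 190.0])]
side rod [(0.78, [305.7, 141.0]), (0.65, [301.6, 190.1])]
top rod_tip []
top rod []
side rod_tip [(0.6, [299.7, 188.8])]
side rod [(0.63, [306.1, 138.9]), (0.15, [303.8, 172.4])]
top rod_tip []
top rod []
8.3667 [ 0.40959959 -0.29053604  0.16248709] [ 0.48779266  0.32672991 -5.1106939 ] [ 0.10609042 -0.01164071  0.01976143]
pred tip side/top [298.31518661 188.18685336] [302.01285545 232.45178444]
```

View pics/l.png

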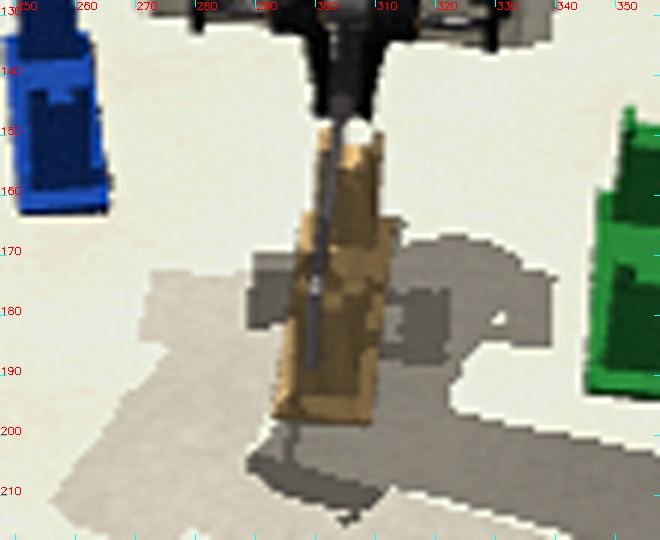

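The tip is at about (298,189) against a predicted (298.3,188.2), so the rod is held level. Next I'll move above the gap, aligned with the station yaw.

Emit:
apply_moves(moves=[[[0,0,0],-2.2],[[-0.02,-0.014,0],0],[[-0.0298,-0.0206,0],0],[[-0.0298,-0.0206,0],0],[[-0.0298,-0.0206,0],0]])

```text
time_s: 8.78
tcp_pos: [0.477, -0.1744, 0.1628]
ee_rot: [[0.078, -0.997, 0.001], [-0.997, -0.078, -0.0], [0.0, -0.001, -1.0]]
wrist_force: [0.2, -0.9, -4.5]
gripper_width: 0.204
gripper_force: 30.0
```

Emit:
apply_moves(moves=[[[-0.0298,-0.0206,0],0],[[-0.0298,-0.0206,0],0],[[-0.0298,-0.0206,0],0],[[-0.0298,-0.0206,0],0],[[-0.0298,-0.0206,0],0]])

```text
time_s: 9.2
tcp_pos: [0.568, -0.017, 0.1627]
ee_rot: [[0.08, -0.997, 0.0], [-0.997, -0.08, 0.0], [-0.0, -0.0, -1.0]]
wrist_force: [0.3, -0.5, -5.2]
gripper_width: 0.206
gripper_force: 30.0
```

Emit:
apply_moves(moves=[[[-0.0298,-0.0206,0],0],[[-0.0095,-0.0065,0],0],[[0,0,0],0],[[0,0,0],0],[[0,0,0],0]])

```text
time_s: 9.62
tcp_pos: [0.5904, 0.0219, 0.1622]
ee_rot: [[0.079, -0.997, -0.001], [-0.997, -0.079, -0.0], [0.0, 0.002, -1.0]]
wrist_force: [-0.3, -0.4, -5.0]
gripper_width: 0.201
gripper_force: 30.0
```

```bash
cat > look.py <<'E'
from h import *
from z import z
import sys
P={n:imaging.capture(n) for n in("top","side")}
s=r.sense();t=np.array(s["tcp_pos"]);R=np.array(s["ee_rot"]);ax=-R[:,0]
q=np.load("poses.npz")["station"];c,sn=np.cos(q[2]),np.sin(q[2])
tip=t+ax*.195-R[:,2]*(.019-.054)
d=tip-[q[0],q[1],0];print("t",round(s["time_s"],2),"tcp",t.round(4),"yaw",np.degrees(np.arctan2(ax[1],ax[0])).round(2),"tip station",(c*d[0]+sn*d[1]).round(4),(-sn*d[0]+c*d[1]).round(4),d[2].round(4),"F",np.round(s["wrist_force"],2),"M",np.round(s["moment"],3))
f=np.zeros((420,800,3),np.uint8)
for i,n in enumerate(P):
    u=proj(P[n],tip);print(n,"pred tip px",u.round(1),[(round(e["confidence"],2),(np.array(e["at"])*[560,420]).round(1).tolist()) for tt in("rod_tip","gear") for e in models.place_of(P[n],tt)[:2]])
    u=u.astype(int);im=z(P[n]["frame"],max(u[0]-28,0),max(u[1]-40,0),66,70,6);f[:420,i*400:i*400+396]=im
cv2.imwrite(f"pics/{sys.argv[1]}.png",f)
E
python3 look.py m1
```

```text
t 9.72 tcp [0.5906 0.0215 0.1625] yaw 94.47 tip station 0.1652 0.0003 0.1275 F [-0.59  0.53 -4.19] M [ 0.08  -0.022 -0.026]
top pred tip px [193.7 168.3] [(0.37, [208.1, 172.6])]
side pred tip px [224.3 250.6] [(0.56, [225.1, 251.5]), (0.39, [226.9, 271.6]), (0.32, [310.3, 286.6])]
```

View pics/m1.png

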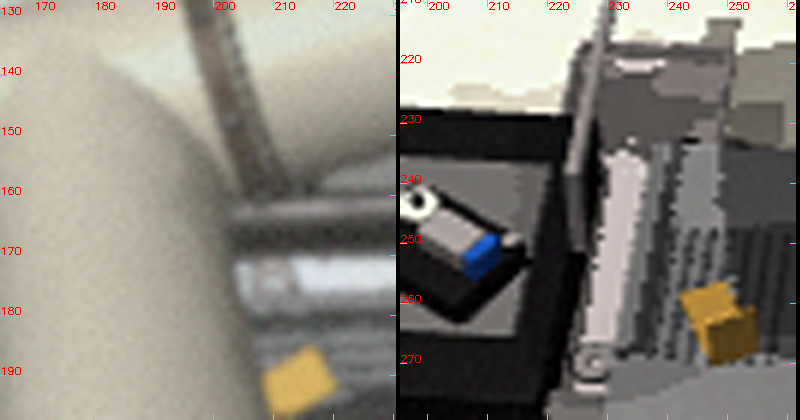

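```bash
python3 - <<'E'
from h import *
q=np.load("poses.npz")["station"];c,s=np.cos(q[2]),np.sin(q[2])
b=imaging.capture("side");a=imaging.capture("top")
w=lambda x,y,z:[q[0]+c*x-s*y,q[1]+s*x+c*y,z]
for X in((.139,0,.014),(.149,0,.014),(.166,0,.012),(.178,0,.038),(.165,0,.1275)):print(X,"side",proj(b,w(*X)).round(1),"top",proj(a,w(*X)).round(1))
def inv(p,uv,z):
    g=onz(p,uv,z)-[q[0],q[1],0];return (c*g[0]+s*g[1]).round(4),(-s*g[0]+c*g[1]).round(4)
print("gear side",inv(b,(227.7,269.8),.014),"gear top",inv(a,(210.2,173.5),.014),"tip side",inv(b,(225.5,250.9),.1275))
E
```

```text
(0.139, 0, 0.014) side [228.1 269.5] top [209.6 175.8]
(0.149, 0, 0.014) side [227.6 272. ] top [206.4 176. ]
(0.166, 0, 0.012) side [226.8 276.7] top [201.  176.4]
(0.178, 0, 0.038) side [225.6 274.2] top [195.5 174.9]
(0.165, 0, 0.1275) side [224.3 250.5] top [193.8 168.2]
gear side (np.float64(0.1401), np.float64(-0.0012)) gear top (np.float64(0.1368), np.float64(-0.0074)) tip side (np.float64(0.1663), np.float64(0.0038))
```

```bash
cat > avg.py <<'E'
from h import *
import sys
N=int(sys.argv[1]) if len(sys.argv)>1 else 6
F=[];T=[];M=[];RR=[]
for i in range(N):
    imaging.capture("side");s=r.sense();F.append(s["wrist_force"]);M.append(s["moment"]);T.append(s["tcp_pos"]);RR.append(s["ee_rot"])
t=np.mean(T,0);R=np.mean(RR,0);ax=-R[:,0]
q=np.load("poses.npz")["station"];c,sn=np.cos(q[2]),np.sin(q[2])
d=t+ax*.195-R[:,2]*(.019-.054)-[q[0],q[1],0]
print("t",round(s["time_s"],2),"tcp",t.round(4),"tip st",(c*d[0]+sn*d[1]).round(4),(-sn*d[0]+c*d[1]).round(4),d[2].round(4),"F",np.mean(F,0).round(2),"sd",np.std(F,0).round(2),"M",np.mean(M,0).round(3),"sd",np.std(M,0).round(3),"grip",round(s["gripper_force"],1))
E
python3 avg.py 10
```

```text
t 10.52 tcp [0.5912 0.0225 0.1626] tip st 0.1662 -0.0002 0.1276 F [ 0.07 -0.32 -4.42] sd [0.3  0.53 0.34] M [ 0.077 -0.042  0.012] sd [0.041 0.023 0.036] grip 30.0
```

Emit:
apply_moves(moves=[[[0,-0.002,0.018],0],[[0,0,0.018],0],[[0,0,0.018],0],[[0,0,0.018],0],[[0,0,0.014],0]])

```text
time_s: 10.93
tcp_pos: [0.5927, 0.0226, 0.0751]
ee_rot: [[0.079, -0.997, -0.001], [-0.997, -0.079, -0.0], [0.0, 0.001, -1.0]]
wrist_force: [0.1, -0.5, -5.6]
gripper_width: 0.204
gripper_force: 30.0
```

```bash
python3 avg.py 3; python3 look.py m2
```

```text
t 11.08 tcp [0.5916 0.0224 0.0739] tip st 0.166 -0.0004 0.0387 F [-0.52 -0.4  -5.27] sd [0.73 0.89 1.84] M [0.072 0.059 0.004] sd [0.005 0.104 0.024] grip 30.0
t 11.18 tcp [0.5943 0.0229 0.0776] yaw 94.58 tip station 0.1663 -0.0033 0.0426 F [ 0.53  0.29 -4.4 ] M [ 0.067 -0.113  0.049]
top pred tip px [199.  173.3] [(0.53, [210.7, 175.0])]
side pred tip px [225.1 270.1] [(0.48, [225.3, 271.3]), (0.52, [226.3, 270.7]), (0.39, [256.9, 327.0])]
```

View pics/m2.png

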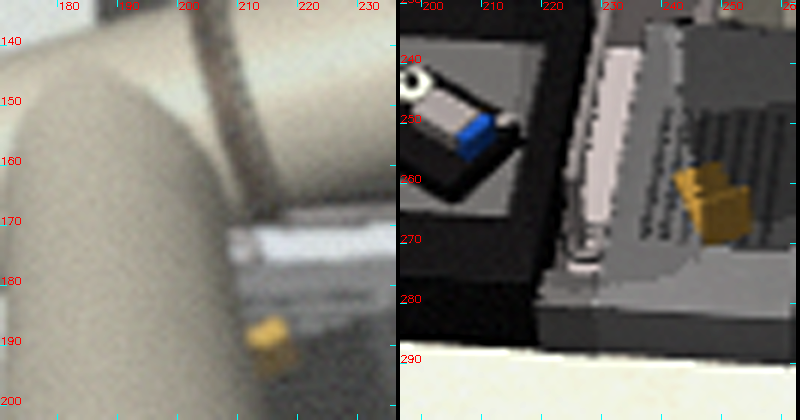

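Emit:
apply_moves(moves=[[[0,0,0.009],0],[[0,0,0.009],0],[[0,0,0.004],0],[[0,0,0],0],[[0,0,0],0]])

```text
time_s: 11.8
tcp_pos: [0.5929, 0.0225, 0.0538]
ee_rot: [[0.079, -0.997, -0.001], [-0.997, -0.079, -0.001], [0.0, 0.002, -1.0]]
wrist_force: [0.4, -0.7, -4.0]
gripper_width: 0.201
gripper_force: 30.0
```

```bash
python3 avg.py 6
```

```text
t 12.1 tcp [0.5935 0.0227 0.0547] tip st 0.1662 -0.0025 0.0197 F [ 0.15 -0.04 -4.45] sd [0.3  0.57 0.38] M [ 0.091 -0.049  0.006] sd [0.032 0.023 0.018] grip 30.0
```

Emit:
apply_moves(moves=[[[0,0,0.001],0],[[0,0,0.001],0],[[0,0,0],0],[[0,0,0],0],[[0,0,0],0]])

```text
time_s: 12.52
tcp_pos: [0.5932, 0.0227, 0.0525]
ee_rot: [[0.079, -0.997, -0.0], [-0.997, -0.079, -0.0], [0.0, 0.0, -1.0]]
wrist_force: [-0.3, -0.3, -3.8]
gripper_width: 0.202
gripper_force: 30.0
```

```bash
python3 avg.py 6
```

```text
t 12.82 tcp [0.5933 0.0227 0.0526] tip st 0.1662 -0.0023 0.0176 F [ 0.29  0.35 -4.52] sd [0.35 0.3  0.52] M [ 0.092 -0.049 -0.005] sd [0.027 0.042 0.028] grip 30.0
```

Emit:
apply_moves(moves=[[[0,0,0.001],0],[[0,0,0.001],0],[[0,0,0],0],[[0,0,0],0]])

```text
time_s: 13.15
tcp_pos: [0.5931, 0.0227, 0.0504]
ee_rot: [[0.079, -0.997, -0.0], [-0.997, -0.079, -0.0], [0.0, 0.0, -1.0]]
wrist_force: [0.1, -1.5, -4.3]
gripper_width: 0.204
gripper_force: 30.0
```

```bash
python3 avg.py 4
```

```text
t 13.35 tcp [0.5933 0.0227 0.0505] tip st 0.1662 -0.0023 0.0155 F [-0.13  0.25 -5.27] sd [0.16 0.23 0.67] M [ 0.08  -0.04  -0.009] sd [0.029 0.04  0.025] grip 30.0
```

Emit:
apply_moves(moves=[[[0,0,0.0005],0],[[0,0,0.0005],0],[[0,0,0],0]])

```text
time_s: 13.6
tcp_pos: [0.5931, 0.0227, 0.0494]
ee_rot: [[0.079, -0.997, -0.0], [-0.997, -0.079, -0.0], [0.0, 0.0, -1.0]]
wrist_force: [-0.1, 0.0, -4.8]
gripper_width: 0.205
gripper_force: 30.0
```

```bash
python3 avg.py 4
```

```text
t 13.8 tcp [0.5932 0.0227 0.0495] tip st 0.1662 -0.0022 0.0145 F [-0.05 -0.22 -4.88] sd [0.84 0.31 0.33] M [ 0.089 -0.041 -0.004] sd [0.029 0.049 0.027] grip 30.0
```

Emit:
apply_moves(moves=[[[0,0,0.0005],0],[[0,0,0],0],[[0,0,0],0]])

```text
time_s: 14.05
tcp_pos: [0.5932, 0.0227, 0.049]
ee_rot: [[0.079, -0.997, -0.0], [-0.997, -0.079, -0.0], [0.0, 0.0, -1.0]]
wrist_force: [-0.1, 0.4, -4.7]
gripper_width: 0.202
gripper_force: 30.0
```

```bash
python3 avg.py 4
```

```text
t 14.25 tcp [0.5932 0.0227 0.0491] tip st 0.1662 -0.0022 0.0141 F [-0.23  0.3  -4.68] sd [0.57 0.25 0.24] M [ 0.091 -0.05  -0.007] sd [0.013 0.016 0.018] grip 30.0
```

Emit:
apply_moves(moves=[[[0,0,0.0005],0],[[0,0,0],0],[[0,0,0],0]])

```text
time_s: 14.5
tcp_pos: [0.5933, 0.0227, 0.0486]
ee_rot: [[0.079, -0.997, 0.0], [-0.997, -0.079, 0.0], [-0.0, -0.0, -1.0]]
wrist_force: [0.4, 0.6, -4.1]
gripper_width: 0.205
gripper_force: 30.0
```

```bash
python3 avg.py 4
```

```text
t 14.7 tcp [0.5933 0.0227 0.0486] tip st 0.1662 -0.0023 0.0136 F [-0.51 -0.01 -4.58] sd [0.26 0.33 0.19] M [ 0.114 -0.062 -0.014] sd [0.012 0.014 0.02 ] grip 30.0
```

Emit:
apply_moves(moves=[[[0,0,0.0005],0],[[0,0,0],0],[[0,0,0],0]])

```text
time_s: 14.95
tcp_pos: [0.5933, 0.0227, 0.0481]
ee_rot: [[0.079, -0.997, 0.0], [-0.997, -0.079, 0.0], [0.0, -0.0, -1.0]]
wrist_force: [0.4, -0.4, -4.6]
gripper_width: 0.201
gripper_force: 30.0
```

```bash
python3 avg.py 4
```

```text
t 15.15 tcp [0.5933 0.0227 0.0481] tip st 0.1662 -0.0023 0.0131 F [-0.41 -0.14 -4.4 ] sd [0.55 0.29 0.93] M [ 0.098 -0.037 -0.004] sd [0.03  0.021 0.019] grip 30.0
```

Emit:
apply_moves(moves=[[[0,0,0.0005],0],[[0,0,0],0],[[0,0,0],0]])

```text
time_s: 15.4
tcp_pos: [0.5933, 0.0227, 0.0476]
ee_rot: [[0.079, -0.997, 0.0], [-0.997, -0.079, 0.0], [0.0, -0.0, -1.0]]
wrist_force: [1.2, -0.2, -3.3]
gripper_width: 0.204
gripper_force: 30.0
```

```bash
python3 avg.py 4
```

```text
t 15.6 tcp [0.5933 0.0227 0.0476] tip st 0.1662 -0.0023 0.0126 F [ 0.25 -0.88 -3.93] sd [0.7  0.49 0.29] M [ 0.113 -0.068 -0.022] sd [0.016 0.021 0.019] grip 30.0
```

Emit:
apply_moves(moves=[[[0,0,0.0005],0],[[0,0,0],0],[[0,0,0],0]])

```text
time_s: 15.85
tcp_pos: [0.5933, 0.0227, 0.0471]
ee_rot: [[0.079, -0.997, 0.0], [-0.997, -0.079, -0.0], [0.0, -0.0, -1.0]]
wrist_force: [0.1, 0.2, -3.6]
gripper_width: 0.2
gripper_force: 30.0
```

```bash
python3 avg.py 5
```

```text
t 16.1 tcp [0.5933 0.0227 0.0471] tip st 0.1662 -0.0023 0.0121 F [ 0.32 -0.69 -3.7 ] sd [0.35 0.51 0.37] M [ 0.132 -0.025 -0.002] sd [0.03  0.015 0.007] grip 30.0
```

Emit:
apply_moves(moves=[[[0,0,0.0005],0],[[0,0,0],0],[[0,0,0],0]])

```text
time_s: 16.35
tcp_pos: [0.5933, 0.0227, 0.0466]
ee_rot: [[0.079, -0.997, 0.0], [-0.997, -0.079, -0.0], [0.0, -0.0, -1.0]]
wrist_force: [0.5, 0.1, -3.3]
gripper_width: 0.204
gripper_force: 30.0
```

```bash
python3 avg.py 5
```

```text
t 16.6 tcp [0.5933 0.0227 0.0466] tip st 0.1662 -0.0023 0.0116 F [-0.56 -1.01 -2.95] sd [0.15 0.45 0.39] M [ 0.105 -0.044 -0.008] sd [0.028 0.021 0.033] grip 30.0
```

Contact felt at about 0.0128 on the tip reading, with a stiffness of about 1.5 N/mm and now about 1.5 N on the floor. I'll start drawing along the level pad.

Emit:
apply_moves(moves=[[[0.001,0,0],0],[[0.002,0,0],0],[[0.002,0,0],0],[[0.002,0,0],0],[[0.001,0,0],0]])

```text
time_s: 17.02
tcp_pos: [0.5939, 0.0145, 0.0465]
ee_rot: [[0.079, -0.997, -0.0], [-0.997, -0.079, 0.0], [-0.0, 0.0, -1.0]]
wrist_force: [0.4, 0.9, -3.4]
gripper_width: 0.2
gripper_force: 30.0
```

```bash
python3 avg.py 4
```

```text
t 17.22 tcp [0.5939 0.0144 0.0466] tip st 0.1579 -0.0022 0.0115 F [ 0.19 -0.71 -3.17] sd [0.13 0.48 0.43] M [ 0.172 -0.037 -0.015] sd [0.069 0.01  0.017] grip 30.0
```

Emit:
apply_moves(moves=[[[0.002,0,0],0],[[0.002,0,0],0],[[0.002,0,0],0],[[0.002,0,0],0],[[0.002,0,0],0]])

```text
time_s: 17.63
tcp_pos: [0.5947, 0.0046, 0.0465]
ee_rot: [[0.079, -0.997, -0.0], [-0.997, -0.079, 0.0], [-0.0, -0.0, -1.0]]
wrist_force: [-0.7, 0.4, -4.0]
gripper_width: 0.197
gripper_force: 30.0
```

```bash
python3 avg.py 4
```

```text
t 17.83 tcp [0.5946 0.0043 0.0466] tip st 0.1477 -0.0022 0.0115 F [-0.01 -1.08 -3.18] sd [0.55 0.2  0.25] M [ 0.121 -0.037 -0.002] sd [0.049 0.042 0.032] grip 30.0
```

Emit:
apply_moves(moves=[[[0.002,0,0],0],[[0.003,0,0],0],[[0.003,0,0],0],[[0.003,0,0],0],[[0.003,0,0],0]])

```text
time_s: 18.25
tcp_pos: [0.5958, -0.0095, 0.0465]
ee_rot: [[0.079, -0.997, -0.0], [-0.997, -0.079, 0.0], [-0.0, 0.0, -1.0]]
wrist_force: [0.5, 1.4, -3.4]
gripper_width: 0.202
gripper_force: 30.0
```

Emit:
apply_moves(moves=[[[0.003,0,0],0],[[0.003,0,0],0],[[0.003,0,0],0],[[0.003,0,0],0],[[0.002,0,0],0]])

```text
time_s: 18.67
tcp_pos: [0.5968, -0.0236, 0.0465]
ee_rot: [[0.079, -0.997, -0.0], [-0.997, -0.079, -0.0], [0.0, 0.0, -1.0]]
wrist_force: [0.1, 0.6, -3.8]
gripper_width: 0.201
gripper_force: 30.0
```

```bash
python3 avg.py 4; python3 look.py m3
```

```text
t 18.87 tcp [ 0.5969 -0.0237  0.0466] tip st 0.1196 -0.0022 0.0115 F [ 0.46 -1.07 -2.57] sd [0.66 0.29 0.72] M [0.074 0.003 0.028] sd [0.018 0.019 0.022] grip 30.0
t 18.97 tcp [ 0.5969 -0.0233  0.0466] yaw 94.55 tip station 0.1201 -0.0023 0.0116 F [-0.03 -1.85 -3.22] M [ 0.116 -0.04  -0.012]
top pred tip px [215.7 175. ] [(0.45, [290.6, 169.2]), (0.23, [221.5, 172.6])]
side pred tip px [228.4 265.4] [(0.59, [230.5, 269.6]), (0.4, [229.1, 266.9])]
```

View pics/m3.png

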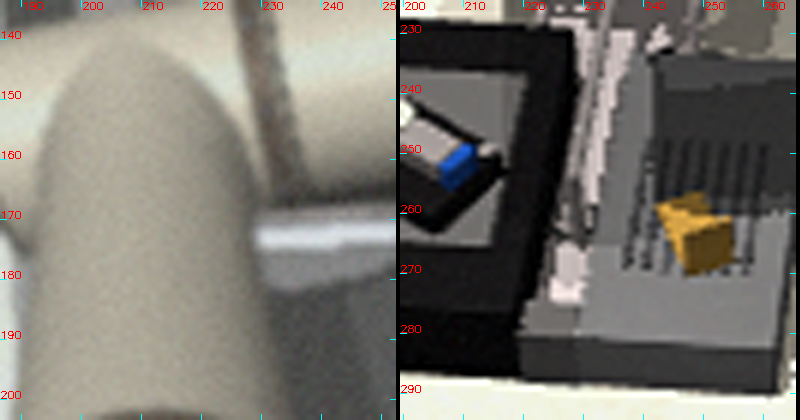

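The pad behind the tip is clear, with the tip at about (227,265), so the gear has moved ahead of the rod. On to the strip, feeling for the slope.

Emit:
apply_moves(moves=[[[0.003,0,0],0],[[0.003,0,0],0],[[0.003,0,0],0],[[0.003,0,0],0],[[0.002,0,0],0]])

```text
time_s: 19.58
tcp_pos: [0.598, -0.0374, 0.0465]
ee_rot: [[0.079, -0.997, -0.0], [-0.997, -0.079, 0.0], [-0.0, 0.0, -1.0]]
wrist_force: [-0.6, 1.3, -3.3]
gripper_width: 0.204
gripper_force: 30.0
```

```bash
python3 avg.py 4
```

```text
t 19.78 tcp [ 0.598  -0.0377  0.0466] tip st 0.1056 -0.0022 0.0115 F [ 0.07 -0.8  -3.22] sd [0.47 0.6  0.91] M [ 0.119 -0.     0.031] sd [0.05  0.022 0.039] grip 30.0
```

Emit:
apply_moves(moves=[[[0.002,0,0],0],[[0.002,0,0],0],[[0.002,0,0],0],[[0,0,0],0]])

```text
time_s: 20.12
tcp_pos: [0.5985, -0.0435, 0.0466]
ee_rot: [[0.079, -0.997, -0.0], [-0.997, -0.079, -0.0], [0.0, 0.0, -1.0]]
wrist_force: [0.3, -0.8, -4.0]
gripper_width: 0.206
gripper_force: 30.0
```

```bash
python3 avg.py 5
```

```text
t 20.37 tcp [ 0.5985 -0.0433  0.0466] tip st 0.1 -0.0022 0.0116 F [ 0.04 -0.82 -2.71] sd [0.27 0.58 0.64] M [0.156 0.031 0.061] sd [0.031 0.025 0.016] grip 30.0
```

Emit:
apply_moves(moves=[[[0.002,0,0],0],[[0.002,0,0],0],[[0,0,0],0]])

```text
time_s: 20.62
tcp_pos: [0.5988, -0.0474, 0.0466]
ee_rot: [[0.079, -0.997, 0.0], [-0.997, -0.079, -0.0], [0.0, 0.0, -1.0]]
wrist_force: [-0.3, 0.4, -3.0]
gripper_width: 0.201
gripper_force: 30.0
```

```bash
python3 avg.py 6
```

```text
t 20.92 tcp [ 0.5988 -0.0473  0.0466] tip st 0.096 -0.0023 0.0116 F [-0.24 -0.94 -2.61] sd [0.16 0.28 0.51] M [ 0.143 -0.006  0.003] sd [0.049 0.026 0.03 ] grip 30.0
```

Emit:
apply_moves(moves=[[[0.002,0,0],0],[[0.001,0,0],0],[[0,0,0],0]])

```text
time_s: 21.17
tcp_pos: [0.599, -0.0502, 0.0465]
ee_rot: [[0.079, -0.997, -0.0], [-0.997, -0.079, 0.0], [-0.0, 0.0, -1.0]]
wrist_force: [-0.1, 0.6, -3.2]
gripper_width: 0.203
gripper_force: 30.0
```

```bash
python3 avg.py 6
```

```text
t 21.47 tcp [ 0.599  -0.0501  0.0465] tip st 0.0932 -0.0022 0.0115 F [-0.27 -0.2  -3.3 ] sd [0.31 0.45 0.44] M [0.385 0.016 0.014] sd [0.032 0.026 0.016] grip 30.0
```

Emit:
apply_moves(moves=[[[0.002,0,0],0],[[0.002,0,0],0],[[0.001,0,0],0],[[0,0,0],0]])

```text
time_s: 21.8
tcp_pos: [0.5994, -0.0554, 0.0465]
ee_rot: [[0.079, -0.997, -0.0], [-0.997, -0.079, -0.0], [0.0, 0.0, -1.0]]
wrist_force: [-0.1, -0.8, -3.6]
gripper_width: 0.205
gripper_force: 30.0
```

```bash
python3 avg.py 6
```

```text
t 22.1 tcp [ 0.5994 -0.0553  0.0466] tip st 0.088 -0.0023 0.0116 F [-0.17 -0.28 -2.96] sd [0.41 0.59 0.41] M [0.192 0.022 0.007] sd [0.065 0.026 0.036] grip 30.0
```

Emit:
apply_moves(moves=[[[0.002,0,0],0],[[0.002,0,0],0],[[0,0,0],0]])

```text
time_s: 22.35
tcp_pos: [0.5997, -0.0594, 0.0465]
ee_rot: [[0.079, -0.997, -0.0], [-0.997, -0.079, -0.0], [0.0, 0.0, -1.0]]
wrist_force: [0.4, -0.0, -3.2]
gripper_width: 0.206
gripper_force: 30.0
```

```bash
python3 avg.py 6
```

```text
t 22.65 tcp [ 0.5998 -0.0593  0.0466] tip st 0.084 -0.0023 0.0116 F [-0.11 -1.02 -2.82] sd [0.35 0.39 0.31] M [0.17  0.009 0.031] sd [0.036 0.014 0.021] grip 30.0
```

Emit:
apply_moves(moves=[[[0.002,0,0],0],[[0.002,0,0],0],[[0.002,0,0],0],[[0,0,0],0]])

```text
time_s: 22.98
tcp_pos: [0.6002, -0.0654, 0.0465]
ee_rot: [[0.079, -0.997, -0.0], [-0.997, -0.079, -0.0], [0.0, 0.0, -1.0]]
wrist_force: [-0.6, -0.4, -2.4]
gripper_width: 0.204
gripper_force: 30.0
```

```bash
python3 avg.py 7; cat > tilt.py <<'E'
# fit rod tilt: compare the dark/bright hook pixels in the side view with predicted tips for several pitch angles
from h import *
b=imaging.capture("side");s=r.sense();t=np.array(s["tcp_pos"]);R=np.array(s["ee_rot"]);ax=-R[:,0];up=-R[:,2]
for a in(0,.03,.06,.1):
    ca,sa=np.cos(a),np.sin(a);X=ca*ax+sa*up;Z=-sa*ax+ca*up;o=t+.0178*up-.0*X
    print(a,"bend",proj(b,o+X*.195).round(1),"tip",proj(b,o+X*.195-.054*Z).round(1))
for e in models.cut_out(b,"rod")[:2]:
    m=e["region"];v,u=np.nonzero(m);k=v>=v.max()-2;print(round(e["confidence"],2),m.sum(),"lowest row",v.max(),"col",u[k].mean().round(1),"top",v.min())
    for row in range(v.max()-24,v.max()+1,2):
        c=u[v==row];print(row,c.min() if len(c) else None,c.max() if len(c) else None,end="; ")
    print()
g=[(round(e["confidence"],2),(np.array(e["at"])*[560,420]).round(1).tolist()) for tt in("rod_tip","gear") for e in models.place_of(b,tt)[:2]];print(g)
f=b["frame"][235:275,215:245].astype(int).sum(2)//3
print("\n".join(f"{235+i} "+" ".join(f"{x:3d}" for x in row) for i,row in enumerate(f)))
E
python3 tilt.py
```

```text
t 23.33 tcp [ 0.6002 -0.0653  0.0466] tip st 0.078 -0.0023 0.0115 F [ 0.24 -0.63 -2.68] sd [0.74 0.42 0.53] M [0.121 0.028 0.019] sd [0.024 0.03  0.043] grip 30.0
0 bend [229.4 243.9] tip [230.5 255.7]
0.03 bend [229.3 242.5] tip [230.3 254.8]
0.06 bend [229.2 241.1] tip [230.1 253.8]
0.1 bend [229.  239.2] tip [229.9 252.4]
0.69 193 lowest row 242 col 230.8 top 195
218 235 237; 220 234 236; 222 233 236; 224 233 236; 226 232 236; 228 232 235; 230 231 235; 232 231 235; 234 230 234; 236 230 234; 238 230 233; 240 230 232; 242 231 231; 
[(0.65, [233.7, 256.9]), (0.53, [234.8, 240.5]), (0.44, [231.4, 254.4])]
235  17  12  10  11  10  11  15  13  13  12  11  11   8   0  60 131 101  98  65 129 136 135 110  79  79  43  32  32  31  35
236  13  11   8  12  12  13  10  14  13  13  14  13   5   2  60 132 109  95  72 129 136 135 121  85  82  43  32  32  33  35
237  54  53  56  43  41  42  18  11  12  12  14  14   4   0  26 111 105  91  82 129 135 138  88  77  80  43  33  34  34  34
238  82  71  68  68  69  57  22   9  10  12  14  10   5   0  29  53  95  83 117 146 151  92  63  73  79  42  31  35 
[... 3771 characters left out ...]
  79 154 162 160 158 163 114  91  93  94  94  96  51  79  95  51  35  88  88  59
270  18  16  13  18  16   4   2   0  60  81  78 153 161 159 158 164 122  94  91  93  94  94  95  96  97  96  95  95  76  73
271  14  16  16  17  17   3   2   0  57  78 155 162 160 159 159 130  95  92  94  93  93  94  93  93  91  92  93  94  93  94
272  20  16  17  16  15   4   0   0  79  81 152 161 159 158 161 147 101  92  94  93  94  92  92  93  93  92  92  93  92  92
273  15  16  17  19   8   3   0  15  81  81 154 163 160 160 163 108  91  91  92  92  93  93  94  95  93  93  93  92  93  93
274  18  18  16  17   8   0   0  36  79  80 156 166 163 161 165 115  92  91  94  94  94  94  94  95  93  95  94  94  94  94
```

```bash
python3 - <<'E'
from h import *
b=imaging.capture("side")
q=np.load("poses.npz")["station"];c,s=np.cos(q[2]),np.sin(q[2])
w=lambda x,y,z:[q[0]+c*x-s*y,q[1]+s*x+c*y,z]
for X in((.102,0,.012),(.178,0,.012),(.002,0,.016),(.002,0,.0265),(.002,0,.0386),(.0,0,.003),(-.099,0,.003),(0,-.014,.055),(0,.014,.04)):print(X,proj(b,w(*X)).round(1))
im=cv2.imread("pics/side0.png").astype(int)
for row in range(212,272):
    u=round(234.4+(row-240)*-(234.4-229.5)/20) 
    print(row,u,im[row,u-6:u+12].sum(1)//3)
E
```

```text
(0.102, 0, 0.012) [230. 261.]
(0.178, 0, 0.012) [226.2 279.8]
(0.002, 0, 0.016) [234.5 237.3]
(0.002, 0, 0.0265) [234.3 235. ]
(0.002, 0, 0.0386) [234.1 232.4]
(0.0, 0, 0.003) [234.8 239.6]
(-0.099, 0, 0.003) [239. 219.]
(0, -0.014, 0.055) [229.6 228.1]
(0, 0.014, 0.04) [238.5 231.9]
212 241 [170 168 168 168 167 167 168 167 168 169 168 168 167 167 168 168 165 168]
213 241 [168 168 168 168 168 167 167 168 167 167 168 168 167 168 169 167 167 168]
214 241 [167 168 170 169 169 170 169 169 169 168 169 168 168 169 170 169 169 168]
215 241 [169 171 170 170 170 172 171 170 171 171 169 169 169 168 170 170 170 168]
216 240 [172 171 172 171 173 173 172 172 173 172 171 170 170 170 170 169 169 168]
217 240 [ 79  84  85 107 112 111 134 137 137 139 139 162 165 169 169 166 165 168]
218 240 [ 57  63  64  63  62  62  54  52  59  60  60  58  52  50  50  79 104 127]
219 240 [ 60  60  61  62  62  63  62  62  63  63  64  64  64  65  57  51 129 106]
220 239 [164 163 162 164 168 167 165 142 137 136 135 135 105  97 112  92  61 129]
221 239 [158 156 156 158 160 159 157 160 160 159 158 157 158 159 162 162 161 
[... 3404 characters left out ...]
156 162 112  92  91  92  92  94  63  36  88]
264 229 [  0  12  78  78 154 161 158 156 163 115  90  89  90  92  88  59  80  94]
265 228 [  4   0  61  81  77 152 161 159 158 165 102  87  91  92  92  87  60  90]
266 228 [  2   0  58  79 157 166 165 163 162 143  98  91  92  92  93  54  43  89]
267 228 [  3   0  82  77  91 104  80  95 103 104  93  91  92  93  96  59  59  92]
268 228 [  0  18  65  56 107 114 110 112 114  76  87  92  92  93  96  58  31  90]
269 227 [  7   0  20  26 110 116  90  71  91 111  92  90  91  94  94  95  50  78]
270 227 [  0   0  62  39 109 115  77 158 130 114 113  96  91  92  92  92  95  96]
271 227 [  2   0  60  30 110 117 115 115 115  91  91  93  93  92  92  92  93  92]
```

The unshadowed image puts the strip's end at row 237.7 or so, which means a small slope of about 0.04–0.08 rad. That agrees with the gentle force rise, so I'll continue with a slight lift.

Emit:
apply_moves(moves=[[[0.002,0,-0.0001],0],[[0.002,0,-0.0001],0],[[0.002,0,-0.0001],0],[[0.002,0,-0.0001],0],[[0,0,0],0]])

```text
time_s: 24.0
tcp_pos: [0.6009, -0.0735, 0.047]
ee_rot: [[0.079, -0.997, -0.0], [-0.997, -0.079, -0.0], [0.0, 0.0, -1.0]]
wrist_force: [0.8, -0.2, -3.1]
gripper_width: 0.207
gripper_force: 30.0
```

```bash
python3 avg.py 6
```

```text
t 24.3 tcp [ 0.6009 -0.0733  0.047 ] tip st 0.0699 -0.0023 0.012 F [ 0.1  -0.63 -3.1 ] sd [0.54 0.32 0.59] M [0.132 0.017 0.03 ] sd [0.027 0.034 0.035] grip 30.0
```

Emit:
apply_moves(moves=[[[0.002,0,-0.0001],0],[[0.002,0,-0.0001],0],[[0.002,0,-0.0001],0],[[0.002,0,-0.0001],0],[[0,0,0],0]])

```text
time_s: 24.72
tcp_pos: [0.6015, -0.0815, 0.0474]
ee_rot: [[0.079, -0.997, -0.0], [-0.997, -0.079, -0.0], [0.0, 0.0, -1.0]]
wrist_force: [-0.3, -1.3, -4.4]
gripper_width: 0.204
gripper_force: 30.0
```

```bash
python3 avg.py 6;python3 tilt.py | tail -41 | head -34
```

```text
t 25.02 tcp [ 0.6015 -0.0813  0.0474] tip st 0.0619 -0.0023 0.0124 F [-0.11 -0.98 -2.73] sd [0.23 0.51 0.57] M [ 0.138 -0.002  0.032] sd [0.032 0.033 0.034] grip 30.0
[(0.6, [228.6, 252.7]), (0.48, [228.0, 249.1])]
235  12   9  10  14  12  13  12  13  14  13  12  13  11   0  60 131 107  97  79 131 135 136 110  82  42  31  33  32  35  35
236  10  10  12  10  11  11  12  13  14  13  13  15   9   0  61 133 110  95  66 129 135 136 121  88  45  31  33  33  33  33
237  52  53  55  43  41  42  17  13  13  12  11  13   5   0  26  83  99  89  78 129 136 138  89  81  45  32  33  33  35  35
238  70  67  68  70  70  58  24  14  13  12  13  12   2   1  28  56  97  82 117 136 149  92  65  76  44  30  35  35  33  33
239  65  68  66  67  68  59  22  11  14  12  15   9   2   3  10  76 111  79 133 139 141  77  82  44  31  32  33  34  34  31
240  66  66  66  67  69  32   9  11  13  11  13  12   7   0  10  54  64  41 130 139 141  69  72  82  45  31  33  34  33  35
241  65  66  66  67  70  36  17  12  14  13  15   6   6   1  44  55  51  35 130 140 142  77  76  42  32  33  33  33  32  32
242  66  66  66  
[... 2506 characters left out ...]
  81  82 154 163 161 159 163 115  93  92  92  93  96  62  49  91  60  48  59 102
263  35  15  16  18  16  17  14   3   0  16  80  80 155 162 160 157 162 111  93  91  93  92  95  63  37  89  69  48  91  77
264  29  14  18  17  18  16   9   6   2  15  79  79 154 162 160 158 165 115  91  90  91  93  87  60  81  94  59  43  89  95
265  28  15  13  15  16  17   4   2   0  61  82  77 153 162 159 159 165 104  89  92  91  94  88  60  91  96  63  82  96  57
266  16  18  17  19  19  18   6   3   0  58  77 155 163 161 159 158 142  99  91  93  94  95  54  47  92  88  60  81  96  58
267  17  16  17  14  17  11   5   3   0  80  80 153 163 161 159 161 117  93  92  92  93  97  60  59  93  58  52  91  96  63
```

Gear pattern at rows 244–249, right ahead of the tip (row 250), with floor force about 1.6 N. I'll continue up the strip.

Emit:
apply_moves(moves=[[[0.002,0,-0.0001],0],[[0.002,0,-0.0001],0],[[0.002,0,-0.0001],0],[[0.002,0,-0.0001],0],[[0.002,0,-0.0001],0]])

```text
time_s: 25.63
tcp_pos: [0.6022, -0.0911, 0.0478]
ee_rot: [[0.079, -0.997, -0.0], [-0.997, -0.079, 0.0], [-0.0, 0.0, -1.0]]
wrist_force: [-0.3, 0.8, -2.9]
gripper_width: 0.209
gripper_force: 30.0
```

```bash
python3 avg.py 6
```

```text
t 25.93 tcp [ 0.6023 -0.0914  0.0479] tip st 0.0518 -0.0023 0.0128 F [ 0.1  -0.92 -3.16] sd [0.51 0.32 0.62] M [0.147 0.029 0.038] sd [0.059 0.023 0.03 ] grip 30.0
```

Emit:
apply_moves(moves=[[[0.002,0,-0.0001],0],[[0.002,0,-0.0001],0],[[0.002,0,-0.0001],0],[[0.002,0,-0.0001],0],[[0.002,0,-0.0001],0]])

```text
time_s: 26.35
tcp_pos: [0.603, -0.101, 0.0483]
ee_rot: [[0.079, -0.997, -0.0], [-0.997, -0.079, 0.0], [-0.0, 0.0, -1.0]]
wrist_force: [0.1, 1.4, -3.4]
gripper_width: 0.2
gripper_force: 30.0
```

```bash
python3 avg.py 6
```

```text
t 26.65 tcp [ 0.6031 -0.1014  0.0485] tip st 0.0418 -0.0023 0.0134 F [-0.17 -0.88 -3.05] sd [0.55 0.35 0.35] M [0.162 0.034 0.038] sd [0.024 0.043 0.021] grip 30.0
```

Emit:
apply_moves(moves=[[[0.002,0,-0.0001],0],[[0.002,0,-0.0001],0],[[0.002,0,-0.0001],0],[[0.002,0,-0.0001],0],[[0.002,0,-0.0001],0]])

```text
time_s: 27.07
tcp_pos: [0.6038, -0.111, 0.0488]
ee_rot: [[0.079, -0.997, -0.0], [-0.997, -0.079, 0.0], [-0.0, 0.0, -1.0]]
wrist_force: [-0.4, 1.1, -3.0]
gripper_width: 0.21
gripper_force: 30.0
```

```bash
python3 avg.py 6
```

```text
t 27.37 tcp [ 0.6039 -0.1113  0.0489] tip st 0.0318 -0.0023 0.0139 F [-0.29 -0.86 -2.91] sd [0.48 0.7  0.48] M [0.167 0.044 0.037] sd [0.061 0.032 0.049] grip 30.0
```

Emit:
apply_moves(moves=[[[0.002,0,-0.0001],0],[[0.002,0,-0.0001],0],[[0.002,0,-0.0001],0],[[0.002,0,-0.0001],0],[[0.002,0,-0.0001],0]])

```text
time_s: 27.78
tcp_pos: [0.6046, -0.1209, 0.0492]
ee_rot: [[0.079, -0.997, -0.0], [-0.997, -0.079, 0.0], [-0.0, 0.0, -1.0]]
wrist_force: [-0.4, 1.2, -3.5]
gripper_width: 0.204
gripper_force: 30.0
```

```bash
python3 avg.py 4
```

```text
t 27.98 tcp [ 0.6047 -0.1214  0.0494] tip st 0.0217 -0.0023 0.0143 F [ 0.11 -0.94 -2.81] sd [0.37 0.26 0.36] M [0.184 0.044 0.036] sd [0.042 0.009 0.023] grip 30.0
```

Emit:
apply_moves(moves=[[[0.002,0,-0.0001],0],[[0.002,0,-0.0001],0],[[0.002,0,-0.0001],0],[[0.002,0,-0.0001],0],[[0.002,0,-0.0001],0]])

```text
time_s: 28.4
tcp_pos: [0.6056, -0.1309, 0.0499]
ee_rot: [[0.079, -0.997, 0.0], [-0.997, -0.079, 0.0], [-0.0, -0.0, -1.0]]
wrist_force: [0.4, 1.0, -3.3]
gripper_width: 0.205
gripper_force: 30.0
```

```bash
python3 avg.py 4; python3 look.py m4
```

```text
t 28.6 tcp [ 0.6057 -0.1314  0.05  ] tip st 0.0116 -0.0025 0.0149 F [ 0.07 -1.25 -2.38] sd [0.45 0.46 0.12] M [ 0.118 -0.014  0.002] sd [0.013 0.031 0.035] grip 30.0
t 28.7 tcp [ 0.6056 -0.1311  0.05  ] yaw 94.54 tip station 0.012 -0.0024 0.0149 F [-0.5  -1.12 -3.25] M [ 0.126 -0.068 -0.026]
top pred tip px [250.2 173. ] []
side pred tip px [233.4 239.7] [(0.67, [304.0, 172.6]), (0.51, [234.9, 239.2])]
```

View pics/m4.png

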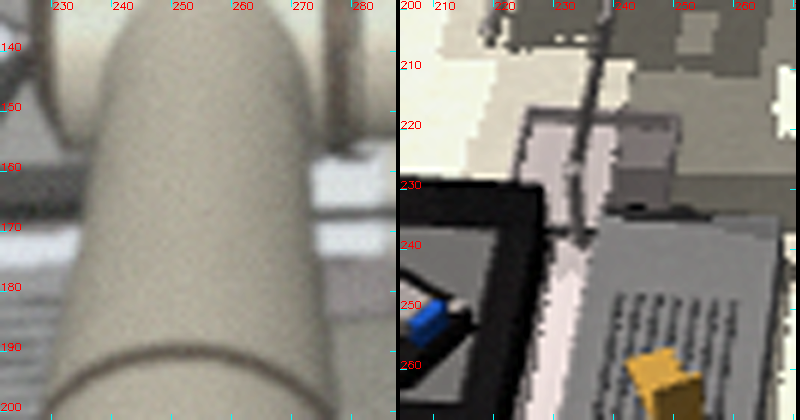

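The strip behind the tip (px (233,241)) is clear and the tip is at the strip's end. I'll continue past the mouth.

Emit:
apply_moves(moves=[[[0.002,0,-0.0001],0],[[0.002,0,-0.0001],0],[[0.002,0,-0.0001],0],[[0.002,0,-0.0001],0],[[0.002,0,-0.0002],0]])

```text
time_s: 29.32
tcp_pos: [0.6062, -0.141, 0.0504]
ee_rot: [[0.079, -0.997, -0.0], [-0.997, -0.079, -0.0], [0.0, 0.0, -1.0]]
wrist_force: [0.1, -0.7, -2.9]
gripper_width: 0.207
gripper_force: 30.0
```

Emit:
apply_moves(moves=[[[0.002,0,-0.0003],0],[[0.002,0,-0.0003],0],[[0.002,0,-0.0002],0],[[0.002,0,0],0],[[0.002,0,0],0]])

```text
time_s: 29.73
tcp_pos: [0.6069, -0.151, 0.0511]
ee_rot: [[0.079, -0.997, -0.0], [-0.997, -0.079, -0.0], [0.0, 0.0, -1.0]]
wrist_force: [0.2, -0.3, -4.2]
gripper_width: 0.204
gripper_force: 30.0
```

```bash
python3 avg.py 4; python3 - <<'E'
from h import *
b=imaging.capture("side");print([(round(e["confidence"],2),(np.array(e["at"])*[560,420]).round(1).tolist()) for tt in("rod_tip","gear") for e in models.place_of(b,tt)[:3]])
f=b["frame"][214:246,218:254].astype(int).sum(2)//3
print("\n".join(f"{214+i} "+" ".join(f"{x:3d}" for x in row) for i,row in enumerate(f)))
E
```

```text
t 29.93 tcp [ 0.607  -0.1511  0.0512] tip st -0.0081 -0.0022 0.0162 F [ 0.13 -0.35 -4.77] sd [0.49 0.53 0.48] M [ 0.086 -0.056  0.044] sd [0.03  0.031 0.023] grip 30.0
[(0.72, [233.4, 237.1]), (0.57, [245.0, 180.0]), (0.38, [229.7, 237.3])]
214 172 150 147 150 150 150 149 149 148 148 152 152 147 146 146 147 150 128  60  31 145 154 152 153 106  94  95  95  95  93  95  97  96  95  94  94
215 172 152 149 148 148 147 149 151 152 150 147 148 148 149 151 148 151  86  41  58 147 154 153 155 106  96  96  94  95  95  95  95  97  96  96  94
216 149 146 147 148 146 146 149 145 126 122 139 142 147 147 147 150 153  90  43  57 147 155 154 157 108  95  94  94  92  95  95  93  93  95  94  93
217 146 148 150 148 145 145 150 145  73  51  60  62  62  60  72  75  78  48  39  72 100 102  64  53  75  81  81  86  89  91  91  89  90  92  92  93
218 147 147 149 146 145 147 149 121  63  63  65  67  66  66  67  67  55  42  38  55  65  65  59  58  59  59  59  59  59  58  59  63  70  76  92  93
219 147 148 150 148 146 145 146 121  65  93 103 102 102  87  84  68  52  43  36  64  66  66  66  60  60  60  60  61  61
[... 3176 characters left out ...]
   2   0  61  80 156 164 161 160 164 144 100  89  90  91  90  91  92  91  91  90  90  89  91  91  91  90  90
242  79  69  30  14  14  15  14  17   8   2   0  60  77 155 163 161 160 165  89  85  90  91  90  91  90  91  91  91  91  92  92  93  92  91  92  91
243  81  65  26  16  15  16  16  13   3   4   0  78 158 164 162 160 161 165 112  89  90  90  91  91  91  90  91  91  91  91  93  93  92  91  90  89
244  81  45  17  17  16  18  17  11   1   2  14  77 157 164 161 161 163 167 112  90  90  91  92  92  92  93  92  91  92  91  91  92  91  92  91  92
245  83  40  14  14  17  16  16  13   4   0  15  77 156 163 160 161 163 132  93  88  92  92  91  93  93  92  93  92  91  92  92  92  92  92  92  92
```

Emit:
apply_moves(moves=[[[0,0,-0.01],0],[[0,0,-0.02],0],[[0,0,-0.02],0],[[0,0,-0.02],0],[[0,0,-0.02],0]])

```text
time_s: 30.5
tcp_pos: [0.607, -0.1506, 0.143]
ee_rot: [[0.08, -0.997, 0.0], [-0.997, -0.08, -0.0], [0.0, -0.0, -1.0]]
wrist_force: [0.3, -0.4, -4.3]
gripper_width: 0.205
gripper_force: 30.0
```

Emit:
apply_moves(moves=[[[0.03,0,-0.005],0],[[0.03,0,-0.005],0],[[0.03,0,-0.005],0],[[0.03,0,0],0],[[0,0,0],0]])

```text
time_s: 30.92
tcp_pos: [0.6167, -0.2754, 0.1574]
ee_rot: [[0.075, -0.997, 0.002], [-0.997, -0.075, -0.002], [0.003, -0.002, -1.0]]
wrist_force: [0.8, 0.1, -4.2]
gripper_width: 0.202
gripper_force: 30.0
```

```bash
python3 avg.py 4; python3 - <<'E'
from h import *
q=np.load("poses.npz")["station"];c,s=np.cos(q[2]),np.sin(q[2])
for n in("side","top"):
    b=imaging.capture(n)
    for e in models.place_of(b,"gear")[:3]:
        uv=np.array(e["at"])*[560,420];g=onz(b,uv,.005)-[q[0],q[1],0];print(n,round(e["confidence"],2),uv.round(1),"station",(c*g[0]+s*g[1]).round(3),(-s*g[0]+c*g[1]).round(3))
    print(n,"rodtip",[(round(e["confidence"],2),(np.array(e["at"])*[560,420]).round(1).tolist()) for e in models.place_of(b,"rod_tip")[:2]])
    y,x=(222,224) if n=="side" else (150,248)
    f=b["frame"][y:y+(22 if n=="side" else 40),x:x+(22 if n=="side" else 44)].astype(int).sum(2)//3
    print("\n".join(f"{y+i} "+" ".join(f"{v:3d}" for v in row) for i,row in enumerate(f)))
E
```

```text
t 31.12 tcp [ 0.6161 -0.2712  0.1564] tip st -0.1285 -0.0021 0.1215 F [ 0.09  0.17 -4.48] sd [0.32 0.63 0.39] M [ 0.152  0.    -0.034] sd [0.031 0.034 0.017] grip 30.0
side 0.68 [228.7 260. ] station 0.092 -0.006
side 0.61 [229.  237.4] station -0.007 -0.02
side rodtip [(0.22, [302.1, 175.5])]
222 137  59 147 157 154 152 152 151 153 152 150 151 153 155 154 151 153 153 152 149 150 151
223 137  72 147 156 153 150 151 152 151 151 151 150 154 154 153 153 153 152 151 149 150 150
224  92  62 146 156 152 151 151 151 152 151 150 151 154 153 153 154 153 153 151 149 149 149
225  89  71 148 155 151 151 151 151 151 150 152 151 154 153 152 153 152 151 151 149 149 151
226  74 146 156 153 151 150 152 151 151 149 151 152 155 154 151 153 153 151 150 149 149 147
227  72 146 156 153 151 151 152 150 151 150 150 153 154 154 152 154 153 151 149 150 150 150
228  74 151 161 157 155 152 150 151 151 150 151 152 154 152 152 154 153 152 149 150 150 149
229  21  77  82  79 110 148 152 150 149 150 152 154 154 152 153 155 152 150 147 149 149 151
230   9  11   9   5   0 145 154 151 150 151 152 154 154 153 153 154 1
[... 7798 characters left out ...]
 114 109  91  78  86  88  92 101 114 113 111 109 110 113 106 106 108 103 109 121 137 136 138 136 136 135 134 137 137 125 109  92  98 106 113 113 116 118 117 117
187 114 114 112 112 115 107  91  63  59  61  72 111 136 135 134 135 139 140 140 137 137 138 139 145 153 155 157 158 157 156 155 156 154 143 114 101 100 107 109 112 116 109 103  98
188 111 117 114 110 112 108  95  60  46  52  75 122 149 159 157 159 155 158 156 158 154 158 156 157 160 162 160 159 158 162 159 159 159 139 113  96 101 105 104  95  93  82  83  75
189 112 112 117 112 115 111  94  67  54  54  67 105 143 156 161 158 160 163 160 161 159 160 159 158 159 158 157 157 160 157 163 161 151 134 102  95  95  92  83  72  69  65  66  62
```

The gear now lies as a full disc at top px (259.5,167.5): in the tray, about 15 mm out of the mouth. I'll carry the rod back over its rest.

Emit:
apply_moves(moves=[[[0,0,0],2.2],[[0.0018,0.025,0],0],[[0.0018,0.037,0],0],[[0.0018,0.037,0],0],[[0.0018,0.037,0],0]])

```text
time_s: 31.83
tcp_pos: [0.4795, -0.2827, 0.1561]
ee_rot: [[0.042, -0.999, -0.0], [-0.999, -0.042, -0.0], [0.0, 0.0, -1.0]]
wrist_force: [-0.3, -0.9, -4.4]
gripper_width: 0.205
gripper_force: 30.0
```

Emit:
apply_moves(moves=[[[0.0018,0.037,0],0],[[0.0018,0.034,0],0],[[0,0,0],0],[[0,0,0],0],[[0,0,0],0]])

```text
time_s: 32.25
tcp_pos: [0.4111, -0.2899, 0.1572]
ee_rot: [[0.041, -0.999, 0.003], [-0.999, -0.041, -0.001], [0.001, -0.003, -1.0]]
wrist_force: [0.5, 0.0, -4.2]
gripper_width: 0.203
gripper_force: 30.0
```

```bash
python3 avg.py 6; python3 - <<'E'
from h import *
s=r.sense();R=np.array(s["ee_rot"]);print("yaw",np.degrees(np.arctan2(-R[1,0],-R[0,0])))
t=np.array(s["tcp_pos"]);ax=-R[:,0];up=-R[:,2]
b=imaging.capture("side")
for a in(0,.03,.06):
    ca,sa=np.cos(a),np.sin(a);X=ca*ax+sa*up;Z=-sa*ax+ca*up;o=t+.0178*up
    print(a,"bend",proj(b,o+X*.195).round(1),"tip",proj(b,o+X*.195-.054*Z).round(1))
f=b["frame"][166:202,288:312].astype(int).sum(2)//3
print("\n".join(f"{166+i} "+" ".join(f"{v:3d}" for v in row) for i,row in enumerate(f)))
E
```

```text
t 32.55 tcp [ 0.4113 -0.2896  0.1564] tip st -0.1308 0.1965 0.1213 F [-0.14  0.24 -4.52] sd [0.39 0.58 0.18] M [ 0.101 -0.046 -0.009] sd [0.031 0.047 0.015] grip 30.0
yaw 92.3851562475504
0 bend [298.3 177.3] tip [297.9 190.1]
0.03 bend [298.4 175.9] tip [297.9 189.1]
0.06 bend [298.5 174.4] tip [297.9 188. ]
166 164 163 164 164 163 163 164 164 166 133 117 103  62  41  40  46  45  45  46  48  48  48  44  63
167 164 164 163 164 163 163 163 164 166 149 116 100  54  38  43  51  44  44  47  48  48  47  49  63
168 165 165 165 166 165 164 166 166 167 124 120 106  55  38  48  52  45  43  44  47  48  47  47  63
169 163 165 167 168 168 170 169 171 173 131 104  87  48  37  80 108  73  62  62  60  57  47  60  64
170 165 168 103  83  84  86  88  86  87  81  48  36  40  38  39  62  68  68  66  62  64  68  66  65
171 166 171 108  89  90  91  90  90  92  67  45  40  41  41  41  64  68  67  66  62  64  66  66  66
172 168 105  89  91  91  92  93  93  94  54  40  38  40  40  41  66  70  68  65  62  65  68  66  66
173 147  81  60  62  61  62  62  63  57  48  54  43  41  38  43  46  66  68  65  64  66  
[... 2110 characters left out ...]

195 138 139 139 141 144 126  75  64  47  41  61  67  67  67  67  70  68  67  66  68  71  69  73  89
196 139 139 138 139 144  92  57  57  49  45  61  67  67  66  69  69  68  64  63  68  70  73  89  93
197 138 138 137 138 165  84  45  42  44  42  43  45  50  52  57  63  64  67  66  63  72  73  88  91
198 139 138 138 161 169 174 110  77  56  52  56  51  50  47  46  48  49  46  46  43  48  46  84  89
199 140 141 140 163 169 104  89  67  61  63  92  95  93  93  93  94  93  95  93  95  78  89  92  93
200 140 140 142 166 104  85  90  66  61  89  93  91  91  91  91  91  91  92  93  94  94  94  92  89
201 140 140 144  99  88  90  93  68  60  88  90  90  89  92  92  91  91  92  92  92  93  94  94  95
```

Emit:
apply_moves(moves=[[[0.001,0.002,0.008],0],[[0,0,0.018],0],[[0,0,0.018],0],[[0,0,0.015],0],[[0,0,0.01],0]])

```text
time_s: 33.02
tcp_pos: [0.4071, -0.2903, 0.085]
ee_rot: [[0.041, -0.999, -0.003], [-0.999, -0.041, 0.001], [-0.001, 0.003, -1.0]]
wrist_force: [-0.6, -0.3, -5.1]
gripper_width: 0.206
gripper_force: 30.0
```

Emit:
apply_moves(moves=[[[0,0,0.006],0],[[0,0,0.006],0],[[0,0,0.005],0],[[0,0,0.003],0],[[0,0,0],0]])

```text
time_s: 33.43
tcp_pos: [0.4081, -0.2907, 0.0668]
ee_rot: [[0.041, -0.999, -0.001], [-0.999, -0.041, 0.0], [-0.0, 0.001, -1.0]]
wrist_force: [-0.4, 0.2, -5.1]
gripper_width: 0.202
gripper_force: 30.0
```

```bash
python3 avg.py 4
```

```text
t 33.63 tcp [ 0.4085 -0.2909  0.0676] tip st -0.1319 0.1992 0.0325 F [ 0.13 -0.28 -4.59] sd [0.57 0.18 0.52] M [ 0.091 -0.037  0.   ] sd [0.032 0.037 0.043] grip 30.0
```

Emit:
apply_moves(moves=[[[0,0,0.0015],0],[[0,0,0.001],0],[[0,0,0.0005],0],[[0,0,0],0]])

```text
time_s: 33.97
tcp_pos: [0.4081, -0.2907, 0.0642]
ee_rot: [[0.041, -0.999, -0.0], [-0.999, -0.041, 0.0], [-0.0, 0.0, -1.0]]
wrist_force: [-0.0, 0.8, -4.4]
gripper_width: 0.204
gripper_force: 30.0
```

```bash
python3 avg.py 4
```

```text
Traceback (most recent call last):
  File "avg.py", line 6, in <module>
    imaging.capture("side");s=r.sense();F.append(s["wrist_force"]);M.append(s["moment"]);T.append(s["tcp_pos"]);RR.append(s["ee_rot"])
    ~~~~~~~~~~~~~~~^^^^^^^^
ValueError: 200 camera calls are used up
```

Emit:
apply_moves(moves=[[[0,0,0.0005],0],[[0,0,0.0005],0],[[0,0,0.0005],0],[[0,0,0],0]])

```text
time_s: 34.4
tcp_pos: [0.4083, -0.2907, 0.0628]
ee_rot: [[0.041, -0.999, 0.0], [-0.999, -0.041, -0.0], [0.0, -0.0, -1.0]]
wrist_force: [0.1, 0.5, -2.8]
gripper_width: 0.201
gripper_force: 30.0
```

```bash
python3 avg.py 4
```

```text
Traceback (most recent call last):
  File "avg.py", line 6, in <module>
    imaging.capture("side");s=r.sense();F.append(s["wrist_force"]);M.append(s["moment"]);T.append(s["tcp_pos"]);RR.append(s["ee_rot"])
    ~~~~~~~~~~~~~~~^^^^^^^^
ValueError: 200 camera calls are used up
```

Camera calls are used up, but the force shows the rest taking the weight. I'll settle 0.5 mm more and release.

Emit:
apply_moves(moves=[[[0,0,0.0005],0],[[0,0,0],0],[[0,0,0],0],[[0,0,0],0]])

```text
time_s: 34.73
tcp_pos: [0.4084, -0.2908, 0.0625]
ee_rot: [[0.041, -0.999, 0.0], [-0.999, -0.041, -0.0], [0.0, -0.0, -1.0]]
wrist_force: [-0.0, 2.5, -0.4]
gripper_width: 0.201
gripper_force: 30.0
```

Emit:
apply_moves(moves=[[[0,0,0],0],[[0,0,0],0],[[0,0,0],0],[[0,0,0],0],[[0,0,0],0]], hand=0.075)

```text
time_s: 35.15
tcp_pos: [0.4084, -0.2909, 0.0624]
ee_rot: [[0.041, -0.999, 0.0], [-0.999, -0.041, -0.0], [0.0, -0.0, -1.0]]
wrist_force: [0.2, -0.6, -0.6]
gripper_width: 0.498
gripper_force: 0.0
```

Emit:
apply_moves(moves=[[[0,0,0],0],[[0,0,0],0],[[0,0,0],0],[[0,0,0],0],[[0,0,0],0]])

```text
time_s: 35.57
tcp_pos: [0.4082, -0.2907, 0.0622]
ee_rot: [[0.041, -0.999, -0.0], [-0.999, -0.041, -0.0], [0.0, 0.0, -1.0]]
wrist_force: [0.1, 0.1, -0.6]
gripper_width: 0.829
gripper_force: 0.0
```

Emit:
apply_moves(moves=[[[0,0,0],0],[[0,0,0],0],[[0,0,0],0],[[0,0,0],0],[[0,0,0],0]])

```text
time_s: 35.98
tcp_pos: [0.4082, -0.2907, 0.0622]
ee_rot: [[0.041, -0.999, 0.0], [-0.999, -0.041, -0.0], [0.0, -0.0, -1.0]]
wrist_force: [-0.0, -0.3, -0.0]
gripper_width: 0.86
gripper_force: 0.0
```

Emit:
apply_moves(moves=[[[0,0,-0.01],0],[[0,0,-0.02],0],[[0,0,-0.025],0],[[0,0,-0.03],0],[[0,0,-0.03],0]])

```text
time_s: 36.4
tcp_pos: [0.4077, -0.2905, 0.1782]
ee_rot: [[0.041, -0.999, -0.001], [-0.999, -0.041, 0.0], [-0.0, 0.001, -1.0]]
wrist_force: [1.8, -1.2, -0.6]
gripper_width: 0.857
gripper_force: 0.0
```

Emit:
apply_moves(moves=[[[0,0,-0.01],0],[[0,0,0],0],[[0,0,0],0],[[0,0,0],0],[[0,0,0],0]])

```text
time_s: 36.82
tcp_pos: [0.4072, -0.2903, 0.1854]
ee_rot: [[0.041, -0.999, -0.004], [-0.999, -0.041, 0.002], [-0.002, 0.003, -1.0]]
wrist_force: [-0.5, -0.6, -0.2]
gripper_width: 0.862
gripper_force: 0.0
```

```bash
python3 -c "
from station import r
print(r.sense()['wrist_force']);print(r.finish_job())"
```

```text
[-0.53359194 -0.56097648 -0.21935377]
the job is handed in; nothing more can be done
None
```

I handed the job in at about 37 s with no verdict shown: the gear was last seen lying in the catch tray about 15 mm out of the mouth, and floor forces averaged about 2 N at most; the rod is back on its rest by force and pose readings only, since the camera calls had run out.

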